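# Pin a tensile coupon into the tension fixture with two drift pins

## Robot

A 6-joint arm with a two-finger parallel gripper is mounted at the origin on a cart in front of the work surface, level with it; the furniture and walls round the work are solid. World frame = base frame: x ahead of the robot, y to its left, z up, the work surface at z = 0. Lengths are in mm, angles in rad, forces in N, time in s.
With the tool pointing down it reaches from about 275 to 1000 mm from the base axis. Payload 8.4 kg.
Tool frame: the origin (TCP) lies on the mounting face of the last link; the fingertips stand 173 mm ahead of it and the grasp point (between the pads) lies 155 mm ahead of it; z points along the fingers, y is the direction in which the jaws open and shut (so a half turn about z gives the same grasp; the last joint's range is limited). The gripper opens to 85 mm and grips with 20 to 120 N. Pads are 22 mm wide; open, the fingers measure 114 mm over their backs; the gripper's body (76 mm by 85 mm) begins 54 mm behind the grasp point. The pads swing forward as they close: fully open they stand 13 mm farther back than shut.
Start: joints at [-1.112, 0.353, 1.633, -0, 1.155, -0.002], TCP at [277.915, -559.815, 404.681] pointing down, gripper open.
Joint ranges: [-2.63, 2.63], [-0.92, 2.1], [0.06, 2.66], [-1.3, 4.44], [0, 2.69], [-3.02, 3.02]. Speed limits (rad/s): [2.22, 2.22, 2.79, 3.14, 3.14, 3.14].

## Interface

Orientations are given as [roll, pitch, yaw] about the fixed x, y, z axes, in that order (R = Rz(yaw) Ry(pitch) Rx(roll)).
In Python, from rig import readout, imaging, ticket gives the robot as it stands.
- The arm moves only by the tool step_arm, never from a script. Its argument "deltas" is a list of rows, each an object with "translation": the shift along the tool's x, y, z in cm, a list of three; "rot": the turn, a rotation vector about the tool's x, y, z in rad, a list of three. In form: [{"translation": [x, y, z], "rot": [rx, ry, rz]}, ...]. A call has 1 to 8 rows; each row is the pose to reach, as a shift and turn from the pose commanded when the call began, along the tool's axes at that moment; what a row does not reach only later rows make up. A row lasts 1/8 s, in which the tool goes at most 62.5 mm and 10.7 degrees, less where a joint would pass 70% of its speed; a pose out of reach is approached as far as the arm can. A call with a gripper value outside its range is refused whole. "grip" is the closure in counts, from 0 (fully open) to 255 (shut), set as the call begins (left out, the last holds). The fingers move at their own pace and stop on an object; "squeeze" is the grip in N (left out, the last holds). Time passes only in rows, so rows that repeat a pose let the fingers close. It gives the time, the measured TCP pose, the force and the opening at its end, in the units of the state.
- readout.sense(): the state, without advancing time (a new reading comes with each control period).
- imaging.grab_frame(name): name is "scene" or "top" or "wrist"; returns a dict with "image" (480x640x3 uint8, red, green, blue), "camera_matrix" (3x3 intrinsics, pixels), "world_to_cam" (4x4, takes a point from world to camera coordinates). Camera axes: x right, y up, looking along -z (the intrinsics and any distortion apply to the point x, -y, -z); pixel columns grow to the right and rows downward; lengths in mm; the calibration is good to about 2 mm. A picture is of the moment at which its call begins. There is no depth.
- ticket.sign_off(): hands the job in, once; it reports no verdict.
The state is a dict: "clock": time; "qpos": joint angles; "qvel": joint speeds; "joint_efforts": joint torques, N m; "eef_pos": TCP position; "tcp_rot": TCP orientation; "contact_force": force on the tool from outside, world axes, zero at the start; "wrist_torque": the same for the moment, N m; "opening": opening from 0.0 (shut) to 1.0 (fully open).
Only numpy, scipy, OpenCV 4.12 (cv2) and the standard library are available. Lean on these libraries where they do the work, as an engineer would, in place of code of your own. Each camera call takes 0.05 s, during which the arm holds its last target.

## Task

Lay the narrow-headed tensile coupon (the one that drops in between the cheeks) on the two lugs of the tension fixture and push a drift pin fully home through it into the fixed anchor lug. Then push the other drift pin down through the coupon into the sliding lug, letting its tapered nose draw the slide into line rather than shifting the slide beforehand, until its flange sits flat on the coupon. Let go of everything and leave the wide-headed coupon and the other things on the bench where they are.

Things in the scene. Friction and masses are not known exactly. Their poses are not given: they have to be found in the camera images.
- coupon_center (a point): centre (half-way up) of the narrow-headed flat steel tensile coupon, a dog-bone bar 140 mm long, 8 mm thick: square heads 44 mm wide, waist 22 mm wide and about 28 mm long; x along its length, z up. A 20.5 mm hole through each head, 48 mm from the centre; both ends are alike. 0.28 kg. Starts flat on the bench.
- wide_coupon_center (a point): centre (half-way up) of a similar coupon 140 mm long and 8 mm thick with heads 58 mm wide and a waist 26 mm wide; x along its length. Too wide for the fixture; to be left alone.
- fixture: tension fixture, fixed to the bench: dark base plate 210x76x10 mm, a grey fixed anchor lug at one end, a bare steel lug sliding on two guide rods. Origin on the bench midway between the two bores when in line; x along the fixture from anchor (x = -48 mm) to slide (x = +48 mm); the base reaches from x = -85 to +125 mm.
- anchor_hole (a point): centre of the bore of the grey anchor lug, at its seat; x points to the sliding lug, z up. Each lug is a block 46 mm long, 68 mm wide with a flat seat 60 mm above the bench and a 20.5 mm bore 50 mm deep, straight down; cheeks 9 mm thick along its two sides rise 10 mm above the seat and leave a 50 mm wide gap for the coupon's head. About 50 mm are free between the lugs.
- slide_hole (a point): centre of the bore of the sliding lug, at the level of its seat 60 mm above the bench; same axes and sizes as the anchor's. It moves with the slide.
- slide (a joint): position of the sliding lug, in m: 0 when its bore is 96 mm from the anchor's, in line with the coupon's second hole; positive when it stands farther from the anchor (range -0.004 to 0.010; starts 0.0045 to 0.0065 off). A friction brake holds it where it is left; it takes about 4 N to move.
- pin_1_grip (a point): centre of the red grip of a drift pin, z up along the pin. Grip 26 mm diameter, 42 mm long; below it a steel stop flange 34 mm diameter, 5 mm thick, its underside 26 mm under this point; then a parallel shank 19.5 mm diameter, 22 mm long; then a 31 mm taper to a 5 mm nose that ends 79 mm under this point. 0.2 kg; the steel is polished and oiled. Hangs upright in the rack by its flange.
- pin_2_grip (a point): centre of the red grip of the other drift pin, z up along the pin. Grip 26 mm diameter, 42 mm long; below it a steel stop flange 34 mm diameter, 5 mm thick, its underside 26 mm under this point; then a parallel shank 19.5 mm diameter, 22 mm long; then a 31 mm taper to a 5 mm nose that ends 79 mm under this point. 0.2 kg; the steel is polished and oiled. Hangs upright in the rack by its flange.
- rack_top (a point): centre of the top of the pin rack, a fixed light wooden block 116 mm long, 50 mm wide and 58 mm high with two 22 mm holes, 34 mm either side of the centre along its x axis; each holds a drift pin, nose down
- mounting_press: big blue mounting press that stands fixed behind the work, an obstacle 0.42 m tall: its front face is 0.11 m in front (-x) of this origin, knobs stick out 50 mm more, and on its right (-y) side, 0.10 to 0.17 m from the origin, an upright hand wheel reaches 0.15 m in front of the origin and from 50 to 240 mm above the bench
- weight: bystander: brass 500 g test weight with a knob, 38 mm across, 70 mm tall; origin at the centre of its underside
- bearing: bystander: ball bearing lying flat, 35 mm across, 11 mm high; origin at the centre of its underside
- green_puck: bystander: green moulded specimen puck, 30 mm across, 21 mm high; origin at the centre of its underside
- black_puck: bystander: black moulded specimen puck, 30 mm across, 19 mm high; origin at the centre of its underside
- oil_bottle: bystander: small white oiler with a red spout, 41 mm across, 113 mm tall; origin at the centre of its underside
- parts_tin: bystander: round flat tin, 64 mm across, 22 mm high; origin at the centre of its underside

How it is judged (in metres and radians):
On the way, in this order (a step that is already met when the one before it is completed fails the run):
1. the narrow coupon lies flat on both seats, between the cheeks, with the slide still out of line (x of coupon_center in the frame of anchor_hole between 0.04 and 0.056 m and y of coupon_center in the frame of anchor_hole between -0.005 and 0.005 m and z of coupon_center in the frame of anchor_hole between 0.002 and 0.006 m and angle between coupon_center's own z axis and vertical below 0.04 rad and angle between the x axis of coupon_center and the x axis of anchor_hole, either way round below 0.12 rad and value of joint slide above 0.0032 m), for 0.2 s.
2. a drift pin is fully home in the anchor lug, with the slide still out of line (all of step 1 and ((horizontal distance between pin_1_grip and anchor_hole below 0.003 m and z of pin_1_grip in the frame of anchor_hole between 0.032 and 0.036 m and angle between pin_1_grip's own z axis and vertical below 0.06 rad) or (horizontal distance between pin_2_grip and anchor_hole below 0.003 m and z of pin_2_grip in the frame of anchor_hole between 0.032 and 0.036 m and angle between pin_2_grip's own z axis and vertical below 0.06 rad))), for 0.2 s.
3. the nose of the other pin has entered the bore of the sliding lug while the slide is still out of line ((((horizontal distance between pin_1_grip and anchor_hole below 0.003 m and z of pin_1_grip in the frame of anchor_hole between 0.032 and 0.036 m and angle between pin_1_grip's own z axis and vertical below 0.06 rad) and (horizontal distance between pin_2_grip and slide_hole below 0.009 m and z of pin_2_grip in the frame of slide_hole below 0.075 m and angle between pin_2_grip's own z axis and vertical below 0.12 rad)) or ((horizontal distance between pin_2_grip and anchor_hole below 0.003 m and z of pin_2_grip in the frame of anchor_hole between 0.032 and 0.036 m and angle between pin_2_grip's own z axis and vertical below 0.06 rad) and (horizontal distance between pin_1_grip and slide_hole below 0.009 m and z of pin_1_grip in the frame of slide_hole below 0.075 m and angle between pin_1_grip's own z axis and vertical below 0.12 rad))) and value of joint slide above 0.0032 m), for 0.05 s.
At the end, for the whole second after the job is handed in: The narrow coupon lies flat on both seats; one pin is home in the anchor lug and the other in the sliding lug, each upright (0.06 rad), centred on its bore within 3 mm and with its flange on the coupon within 2 mm; the slide is within 3 mm of its in-line position (x of coupon_center in the frame of anchor_hole between 0.04 and 0.056 m and y of coupon_center in the frame of anchor_hole between -0.005 and 0.005 m and z of coupon_center in the frame of anchor_hole between 0.002 and 0.006 m and angle between coupon_center's own z axis and vertical below 0.04 rad and angle between the x axis of coupon_center and the x axis of anchor_hole, either way round below 0.12 rad and value of joint slide between -0.003 and 0.003 m and (((horizontal distance between pin_1_grip and anchor_hole below 0.003 m and z of pin_1_grip in the frame of anchor_hole between 0.032 and 0.036 m and angle between pin_1_grip's own z axis and vertical below 0.06 rad) and (horizontal distance between pin_2_grip and slide_hole below 0.003 m and z of pin_2_grip in the frame of slide_hole between 0.032 and 0.036 m and angle between pin_2_grip's own z axis and vertical below 0.06 rad)) or ((horizontal distance between pin_2_grip and anchor_hole below 0.003 m and z of pin_2_grip in the frame of anchor_hole between 0.032 and 0.036 m and angle between pin_2_grip's own z axis and vertical below 0.06 rad) and (horizontal distance between pin_1_grip and slide_hole below 0.003 m and z of pin_1_grip in the frame of slide_hole between 0.032 and 0.036 m and angle between pin_1_grip's own z axis and vertical below 0.06 rad)))); the robot touches nothing.
It fails at once if the wide coupon or a bystander is moved by more than 20 mm (distance of any of wide_coupon_center, weight, bearing, green_puck, black_puck, oil_bottle, parts_tin from where it was at the start of the episode above 0.02 m).
It also fails if it takes over 72 s, if anything falls off the work surface, if the arm or the gripper's body presses on something with over 40 N, if the wrist force passes 120 N, or if a joint passes its speed limit or range.

## Working session

There is one attempt and no reset: what is moved stays moved. The work goes in short steps, Python scripts to look and compute and a tool call to move; the robot and the scene stay as the last step left them, time stands still between calls to the robot, and variables do not carry over. Pictures are saved under pics/ and viewed, and the job is handed in when it is done.

Besides the shell and the picture viewer there is one more tool, called after "Emit:" in YAML: its name, and indented under it one key for each argument. step_arm: Moves the arm, as the interface text tells. Its arguments: {"type":"object","properties":{"deltas":{"type":"array","items":{"type":"object","properties":{"translation":{"type":"array","items":{"type":"number"}},"rot":{"type":"array","items":{"type":"number"}}}}},"grip":{"type":"number"},"squeeze":{"type":"number"}},"required":["deltas"]}

```bash
ls; mkdir -p pics; python3 - <<'E'
from rig import readout, imaging
import cv2, numpy as np
print(readout.sense())
for n in ["scene","top","wrist"]:
    f=imaging.grab_frame(n)
    cv2.imwrite(f"pics/{n}0.png",f["image"][:,:,::-1])
    print(n,np.round(f["camera_matrix"],2).tolist(),np.round(f["world_to_cam"],4).tolist())
    print([k for k in f])
E
```

```text
pics
{'clock': 0.0, 'qpos': array([-1.11238292e+00,  3.53659067e-01,  1.63414776e+00,  2.27351566e-05,
        1.15519242e+00, -2.39144371e-03]), 'qvel': array([ 0.00021331, -0.00049415, -0.00029287, -0.0007556 ,  0.00047933,
        0.00031509]), 'joint_efforts': array([ 4.17304967e-03, -6.05240965e+01, -3.42065227e+01,  4.14094284e-04,
        9.32064140e-03, -2.96736425e-05]), 'eef_pos': array([ 277.82062566, -559.59148877,  403.94886086]), 'tcp_rot': array([-3.14018611e+00, -2.41505669e-05,  4.60795644e-01]), 'contact_force': array([0.23744694, 0.27890687, 0.30463647]), 'wrist_torque': array([ 0.00298937,  0.01524882, -0.04154144]), 'opening': 1.0016388642122578}
scene [[607.78, 0.0, 320.44], [0.0, 607.78, 237.31], [0.0, 0.0, 1.0]] [[-0.4965, -0.868, -0.0093, 177.1931], [0.4164, -0.2476, 0.8748, -338.0477], [-0.7616, 0.4305, 0.4844, -1021.0227], [0.0, 0.0, 0.0, 1.0]]
['image', 'camera_matrix', 'world_to_cam']
top [[598.73, 0.0, 328.23], [0.0, 598.73, 239.67], [0.0, 0.0, 1.0]] [[-0.012, -0.9999, 0.0042, -119.7781], [0.9769, -0.0108, 0.2133, -583.1727], [-0.2132, 0.0067, 0.977, -1571.5196], [0.0, 0.0, 0.0, 1.0]]
['image', 'camera_matrix', 'world_to_cam']
wrist [[425.33, 0.0, 315.57], [0.0, 425.33, 244.34], [0.0, 0.0, 1.0]] [[0.4441, -0.896, -0.0021, -623.9459], [0.8534, 0.4238, -0.3035, 39.2703], [0.2728, 0.133, 0.9528, -381.0173], [0.0, 0.0, 0.0, 1.0]]
['image', 'camera_matrix', 'world_to_cam']
```

View pics/top0.png

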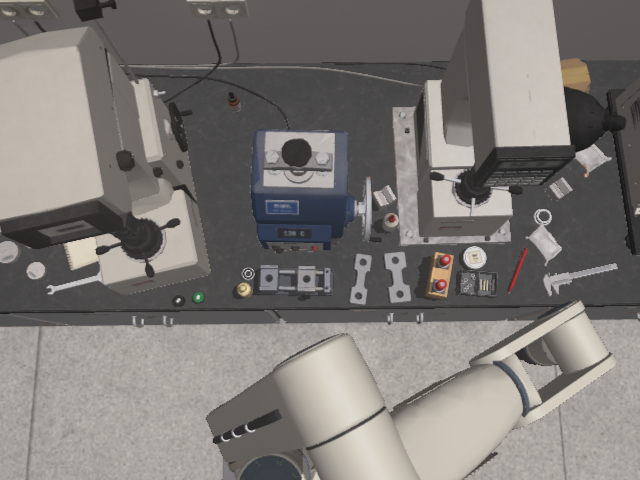

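View pics/scene0.png

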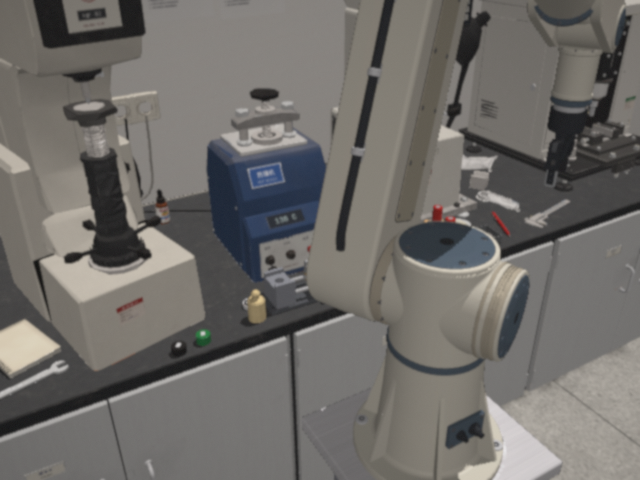

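View pics/wrist0.png

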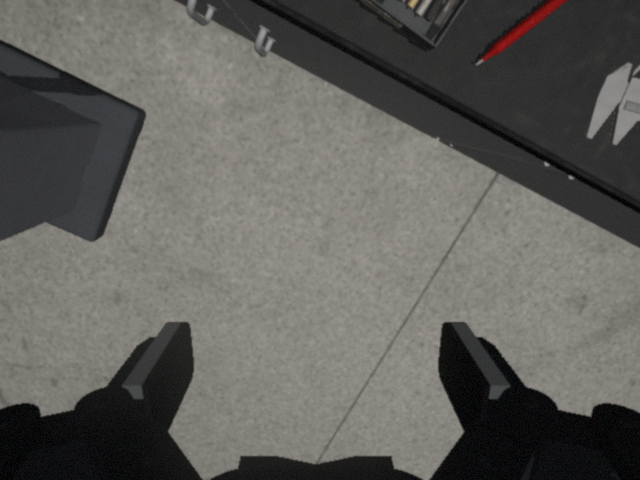

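The top view shows the fixture at about (295,279), coupons at (361,279) and (397,277), and the rack at (440,275) with red grips at (446,260) and (440,285). The press front is at about row 248 and its wheel at (367,210). I'll get coarse positions from it.

```bash
cat > h.py <<'E'
from rig import readout, imaging
import cv2, numpy as np
from scipy.spatial.transform import Rotation as Rn
def grab(n,save=None):
    f=imaging.grab_frame(n)
    if save: cv2.imwrite(f"pics/{save}.png",f["image"][:,:,::-1])
    return f
def cast(f,uv,z):
    K=f["camera_matrix"];W=f["world_to_cam"]
    uv=np.atleast_2d(np.array(uv,float))
    d=np.c_[(uv[:,0]-K[0,2])/K[0,0],-(uv[:,1]-K[1,2])/K[1,1],-np.ones(len(uv))]
    R=W[:3,:3];c=-R.T@W[:3,3];dw=d@R
    t=(z-c[2])/dw[:,2]
    return c+dw*t[:,None]
def proj(f,p):
    K=f["camera_matrix"];W=f["world_to_cam"]
    p=np.atleast_2d(np.array(p,float));q=p@W[:3,:3].T+W[:3,3]
    return np.c_[K[0,0]*q[:,0]/-q[:,2]+K[0,2],K[1,1]*q[:,1]/q[:,2]+K[1,2]]
def crop(f,x0,y0,x1,y1,s,name):
    im=f["image"][y0:y1,x0:x1,::-1]
    cv2.imwrite(f"pics/{name}.png",cv2.resize(im,None,fx=s,fy=s,interpolation=cv2.INTER_CUBIC))
def goal(pos,yaw,pitch=0,roll=np.pi):
    """delta in tool axes (cm, rad) from present measured pose to TCP pos/yaw"""
    s=readout.sense();R0=Rn.from_euler('xyz',s["tcp_rot"])
    t=R0.inv().apply(np.array(pos)-s["eef_pos"])/10
    R1=Rn.from_euler('xyz',[roll,pitch,yaw])
    return np.round(t,3),np.round((R0.inv()*R1).as_rotvec(),4)
E
python3 - <<'E'
from h import *
f=grab("top","top1")
crop(f,230,240,510,310,2.8,"top1c")
for n,uv,z in [("anchor",(269,279),60),("slide",(307,279),60),("cA",(361,279),4),("cB",(397,277),4),("p1",(446,260),110),("p2",(440,285),110),("pressfront",(290,248),0),("wheel",(367,210),150),("weight",(244,291),60),("bearing",(248,273),5)]:
    print(n,np.round(cast(f,uv,z)[0]))
E
```

```text
anchor [476.  34.  60.]
slide [475. -68.  60.]
cA [ 481. -217.    4.]
cB [ 486. -318.    4.]
p1 [ 513. -436.  110.]
p2 [ 447. -416.  110.]
pressfront [573. -19.   0.]
wheel [ 641. -228.  150.]
weight [444. 101.  60.]
bearing [502.  98.   5.]
```

View pics/top1c.png

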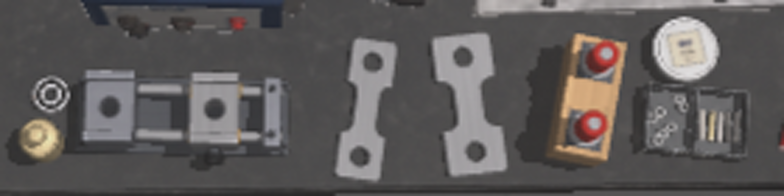

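The left coupon is the narrow one: its head measures about 46 mm against about 60 mm for the other. I'll move the wrist camera over the work with the camera on the robot side, away from the press.

```bash
python3 - <<'E'
from h import *
print(goal([400,-220,420],3.0))
E
```

```text
(array([ 26.045, -24.997,  -1.556]), array([-3.0000e-04, -1.1000e-03, -2.5392e+00]))
```

Emit:
step_arm:
  deltas:
    - {"translation": [26,-25,-1.5],"rot": [0,0,-2.54]}
    - {"translation": [26,-25,-1.5],"rot": [0,0,-2.54]}
    - {"translation": [26,-25,-1.5],"rot": [0,0,-2.54]}
    - {"translation": [26,-25,-1.5],"rot": [0,0,-2.54]}
    - {"translation": [26,-25,-1.5],"rot": [0,0,-2.54]}
    - {"translation": [26,-25,-1.5],"rot": [0,0,-2.54]}
    - {"translation": [26,-25,-1.5],"rot": [0,0,-2.54]}
    - {"translation": [26,-25,-1.5],"rot": [0,0,-2.54]}
  grip: 0

```text
clock: 1.2
eef_pos: [399.9, -219.4, 419.8]
tcp_rot: [3.141, 0.0, 1.969]
contact_force: [-0.3, -0.2, -0.7]
opening: 1.001
```

Emit:
step_arm:
  deltas:
    - {"translation": [0,0,0],"rot": [0,0,-1.03]}
    - {"translation": [0,0,0],"rot": [0,0,-1.03]}
    - {"translation": [0,0,0],"rot": [0,0,-1.03]}
    - {"translation": [0,0,0],"rot": [0,0,-1.03]}
    - {"translation": [0,0,0],"rot": [0,0,-1.03]}
    - {"translation": [0,0,0],"rot": [0,0,-1.03]}
    - {"translation": [0,0,0],"rot": [0,0,-1.03]}

```text
clock: 2.08
eef_pos: [399.6, -220.2, 419.6]
tcp_rot: [3.142, -0.0, 2.99]
contact_force: [0.4, 0.4, -0.3]
opening: 0.996
```

```bash
python3 - <<'E'
from h import *
f=grab("wrist","w1"); print(readout.sense()["qpos"],readout.sense()["tcp_rot"])
E
```

```text
[-5.07051616e-01  6.92041086e-02  1.96144644e+00  8.50084613e-06
  1.11110846e+00 -1.92491734e+00] [ 3.14152782e+00 -1.53388175e-04  2.98865828e+00]
```

View pics/w1.png

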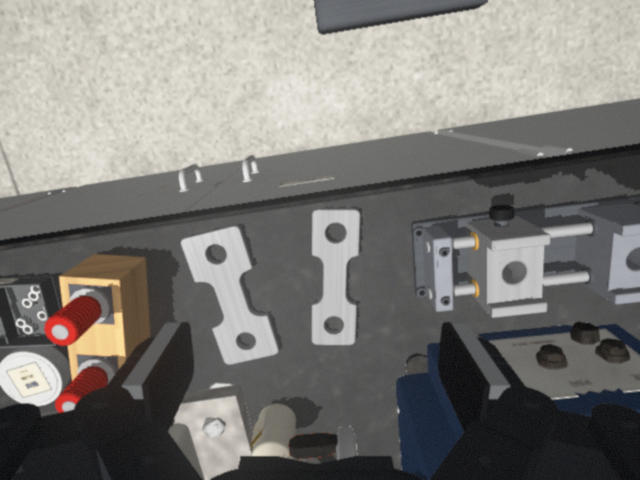

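The wrist view shows the narrow coupon's holes at (336,232) and (333,325), the slide bore at (514,271), and the anchor bore near the edge at (632,258). Next I'll measure them by contours.

```bash
cat >> h.py <<'E'
def blob(f,uv,win=22,thr=None,name=None):
    """dark blob nearest uv: Otsu in a window; return centroid, min-area ellipse"""
    u,v=map(int,uv);g=cv2.cvtColor(f["image"],cv2.COLOR_RGB2GRAY)
    x0,y0=max(u-win,0),max(v-win,0);w=g[y0:v+win,x0:u+win]
    if thr is None: thr,_=cv2.threshold(w,0,255,cv2.THRESH_OTSU)
    m=(w<thr).astype(np.uint8)
    cs,_=cv2.findContours(m,cv2.RETR_EXTERNAL,cv2.CHAIN_APPROX_NONE)
    best=None
    for c in cs:
        if len(c)<12: continue
        M=cv2.moments(c)
        if M["m00"]<20: continue
        p=np.array([M["m10"]/M["m00"]+x0,M["m01"]/M["m00"]+y0])
        d=np.hypot(*(p-np.array(uv)))
        if best is None or d<best[0]:
            e=cv2.fitEllipse(c);best=(d,p,np.array(e[0])+[x0,y0],e[1],e[2],thr)
    return best
E
python3 - <<'E'
from h import *
f=grab("wrist")
P=[]
for n,uv in [("h1",(336,232)),("h2",(333,325))]:
    b=blob(f,uv,17);print(n,b)
    P.append(cast(f,b[2],8)[0]);print(P[-1])
d=P[0]-P[1];print(np.linalg.norm(d),np.arctan2(d[1],d[0]),(P[0]+P[1])/2)
w=[blob(f,uv,17) for uv in [(215,253),(245,340)]]
q=[cast(f,b[2],8)[0] for b in w];print("wide",q,np.linalg.norm(q[0]-q[1]))
b=blob(f,(514,271),22);print(b,cast(f,b[2],60))
crop(f,400,180,640,400,3,"w1c")
E
```

```text
h1 (np.float64(0.963194913190261), array([335.17770768, 232.50157729]), array([335.17521667, 232.50400925]), (19.669404983520508, 20.606298446655273), 90.13636016845703, 143.0)
[ 434.2457831  -206.77098131    8.        ]
h2 (np.float64(0.5721125865859448), array([333.48449612, 324.69573643]), array([333.49057961, 324.69210625]), (17.0843505859375, 19.343326568603516), 89.78790283203125, 142.0)
[ 529.08944458 -221.79513287    8.        ]
96.02627375914508 2.984488424756244 [ 481.66761384 -214.28305709    8.        ]
wide [array([ 437.80459057, -321.7079885 ,    8.        ]), array([ 533.49632788, -312.48825038,    8.        ])] 96.1348644359793
(np.float64(0.9966106108960285), array([513.98095238, 271.99642857]), array([513.97860336, 271.99650574]), (21.177989959716797, 25.335145950317383), 56.95833206176758, 144.0) [[475.55834911 -65.0487337   60.        ]]
```

View pics/w1c.png

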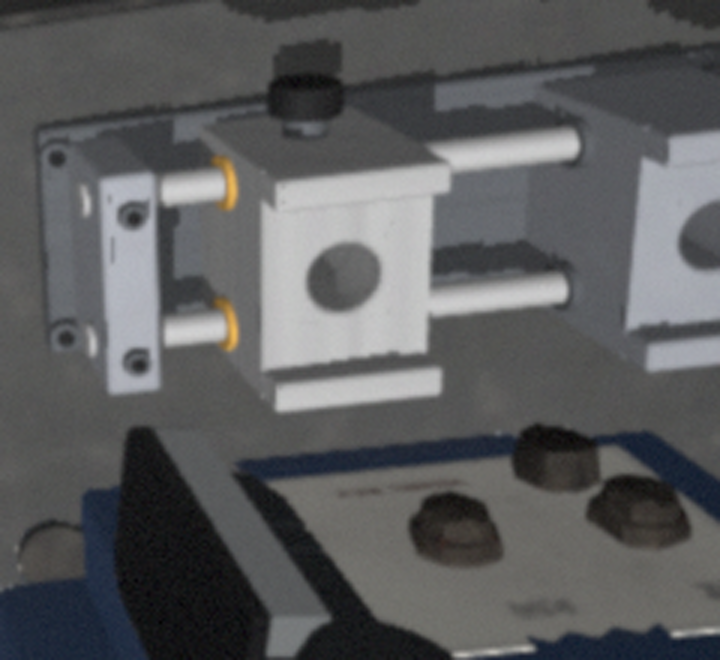

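Hole spacing is 96.0 mm, so the measurement is sound. Coupon centre is (481.7, −214.3) at yaw 2.984. Moving to grasp the waist.

```bash
python3 - <<'E'
from h import *
print(goal([481.7,-214.3,215],2.984))
print(goal([481.7,-214.3,175],2.984))
E
```

```text
(array([-8.025,  1.841, 20.465]), array([ 0.    , -0.    ,  0.0045]))
(array([-8.026,  1.841, 24.465]), array([ 0.    , -0.    ,  0.0045]))
```

Emit:
step_arm:
  deltas:
    - {"translation": [-4,0.92,5],"rot": [0,0,0.004]}
    - {"translation": [-8.03,1.84,10],"rot": [0,0,0.004]}
    - {"translation": [-8.03,1.84,15],"rot": [0,0,0.004]}
    - {"translation": [-8.03,1.84,20],"rot": [0,0,0.004]}
    - {"translation": [-8.03,1.84,22.5],"rot": [0,0,0.004]}
    - {"translation": [-8.03,1.84,24],"rot": [0,0,0.004]}
    - {"translation": [-8.03,1.84,24.45],"rot": [0,0,0.004]}
    - {"translation": [-8.03,1.84,24.45],"rot": [0,0,0.004]}
  grip: 60

```text
clock: 3.18
eef_pos: [482.1, -214.3, 175.8]
tcp_rot: [-3.141, 0.001, 2.986]
contact_force: [0.1, -0.4, -0.3]
opening: 0.764
```

```bash
python3 - <<'E'
from h import *
f=grab("wrist","w2")
E
```

```text
(no output)
```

View pics/w2.png

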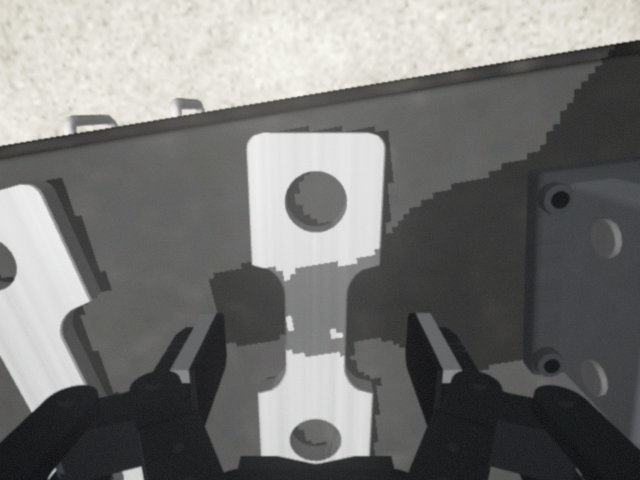

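```bash
python3 - <<'E'
from h import *
f=grab("wrist")
s=readout.sense();print(s["eef_pos"])
P=[]
for uv in [(316,201),(316,440)]:
    b=blob(f,uv,42);print(b[2],b[3]);P.append(cast(f,b[2],8)[0])
print(P,np.linalg.norm(P[0]-P[1]),(P[0]+P[1])/2)
print(proj(f,[s["eef_pos"]*[1,1,0]+[0,0,8]]))
print(goal([(P[0]+P[1])[0]/2,(P[0]+P[1])[1]/2,175],2.984))
E
```

```text
[ 482.24222549 -214.3998992   176.21103416]
[315.51733398 200.45669556] (59.81089782714844, 61.20104217529297)
[315.01023865 438.61791992] (39.78575897216797, 49.82430648803711)
[array([ 434.04292983, -206.82102899,    8.        ]), array([ 529.20012894, -221.9676246 ,    8.        ])] 96.35513426815399 [ 481.62152938 -214.3943268     8.        ]
[[315.48948876 332.37113575]]
(array([ 0.062, -0.009,  0.121]), array([-0.0005,  0.0017,  0.0025]))
```

Aligned to within about 0.6 mm. Closing with moderate squeeze.

Emit:
step_arm:
  deltas:
    - {"translation": [0.06,0,0.08],"rot": [0,0,0]}
    - {"translation": [0.06,0,0.08],"rot": [0,0,0]}
    - {"translation": [0.06,0,0.08],"rot": [0,0,0]}
    - {"translation": [0.06,0,0.08],"rot": [0,0,0]}
    - {"translation": [0.06,0,0.08],"rot": [0,0,0]}
    - {"translation": [0.06,0,0.08],"rot": [0,0,0]}
    - {"translation": [0.06,0,0.08],"rot": [0,0,0]}
  grip: 255
  squeeze: 50

```text
clock: 4.15
eef_pos: [481.3, -214.2, 175.0]
tcp_rot: [-3.141, 0.0, 2.987]
contact_force: [-3.1, -0.2, 6.9]
opening: 0.238
```

```bash
python3 - <<'E'
from h import *
s=readout.sense();print(s["eef_pos"],s["opening"],s["contact_force"])
f=grab("wrist","w3")
E
```

```text
[ 481.28555378 -214.16520992  174.96933672] 0.23818632932199346 [-3.14329652 -0.21749325  6.91003351]
```

View pics/w3.png

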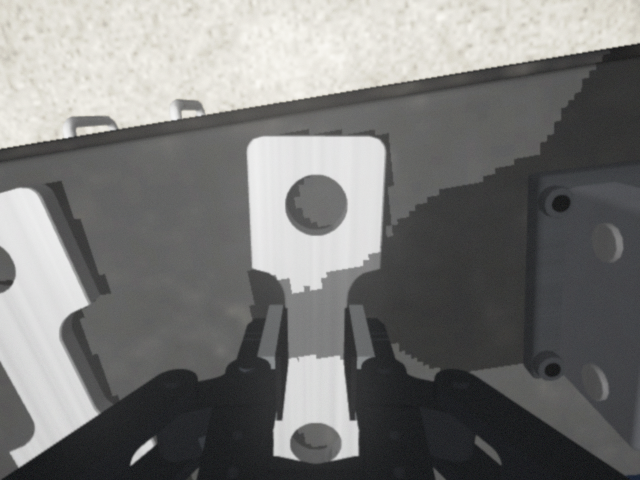

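The jaws are on the waist, so I'll lift and carry the coupon to a viewing pose beside the fixture.

```bash
python3 - <<'E'
from h import *
print(goal([390,-40,400],np.pi/2))
E
```

```text
(array([ 11.693,  15.797, -22.512]), array([1.000e-04, 5.000e-04, 1.416e+00]))
```

Emit:
step_arm:
  deltas:
    - {"translation": [0,0,-1],"rot": [0,0,0]}
    - {"translation": [1,1,-5],"rot": [0,0,0.1]}
    - {"translation": [3,3,-10],"rot": [0,0,0.28]}
    - {"translation": [5,6,-15],"rot": [0,0,0.46]}
    - {"translation": [8,10,-18],"rot": [0,0,0.64]}
    - {"translation": [11.7,13,-22],"rot": [0,0,0.82]}
    - {"translation": [11.7,15.8,-22.5],"rot": [0,0,1.0]}
    - {"translation": [11.7,15.8,-22.5],"rot": [0,0,1.18]}

```text
clock: 5.2
eef_pos: [389.4, -38.4, 400.8]
tcp_rot: [3.139, 0.0, 1.803]
contact_force: [-0.3, 0.4, -3.2]
opening: 0.238
```

```bash
python3 - <<'E'
from h import *
print(goal([390,-40,400],np.pi/2))
E
```

```text
(array([-0.164,  0.018,  0.077]), array([2.700e-03, 1.000e-04, 2.321e-01]))
```

Emit:
step_arm:
  deltas:
    - {"translation": [0,0,0],"rot": [0,0,0.12]}
    - {"translation": [0,0,0],"rot": [0,0,0.235]}
    - {"translation": [0,0,0],"rot": [0,0,0.235]}
    - {"translation": [0,0,0],"rot": [0,0,0.235]}

```text
clock: 5.7
eef_pos: [389.7, -39.9, 399.5]
tcp_rot: [-3.142, -0.0, 1.574]
contact_force: [0.7, 0.2, -2.8]
opening: 0.235
```

```bash
python3 - <<'E'
from h import *
f=grab("wrist","w4");s=readout.sense();print(s["eef_pos"],s["tcp_rot"])
E
```

```text
[389.79245102 -39.90955179 399.45450976] [-3.14156652e+00 -2.45106845e-05  1.57381297e+00]
```

View pics/w4.png

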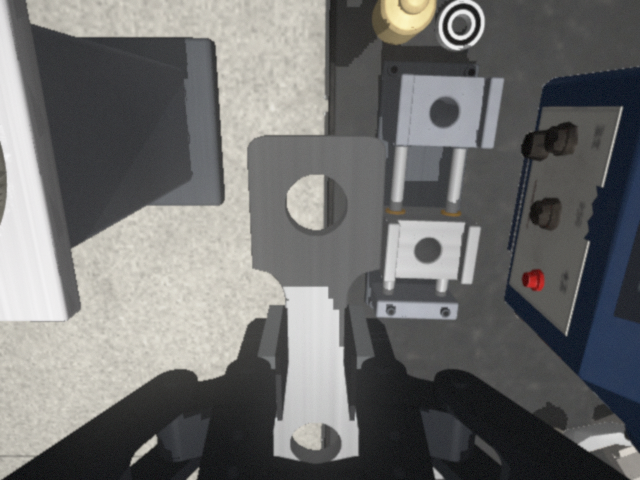

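The bores are visible at (445,113) and (428,250), and the coupon holes at (316,203) and (316,440).

```bash
python3 - <<'E'
from h import *
f=grab("wrist");s=readout.sense()
P=[]
for uv in [(445,113),(428,250)]:
    b=blob(f,uv,20);print(b[2],b[3],b[5]);P.append(cast(f,b[2],60)[0])
A,S=P;d=S-A;print(A,S,np.linalg.norm(d)-96,"dir",np.arctan2(d[1],d[0]))
zt=s["eef_pos"][2]-167
H=[]
im=f["image"];g=cv2.cvtColor(im,cv2.COLOR_RGB2GRAY)
for uv,dark in [((316,203),0),((315,441),0)]:
    # bright hole against darker coupon: edge-based ellipse
    r=40;w=g[uv[1]-r:uv[1]+r if uv[1]+r<480 else 480,uv[0]-r:uv[0]+r]
    print(cv2.threshold(w,0,255,cv2.THRESH_OTSU)[0])
cv2.imwrite("pics/w4h.png",cv2.resize(im[150:480,230:400,::-1],None,fx=1.8,fy=1.8))
# side walls of cheeks / base edges direction
crop(f,360,50,520,330,2,"w4f")
E
```

```text
[443.812006   111.72661591] (28.05903434753418, 30.940265655517578) 115.0
[427.55099869 249.80773544] (24.60512924194336, 27.1370849609375) 141.0
[478.56583878  36.37288413  60.        ] [475.57815783 -64.5600474   60.        ] 4.977140501725614 dir -1.600388341588405
151.0
122.0
```

View pics/w4h.png

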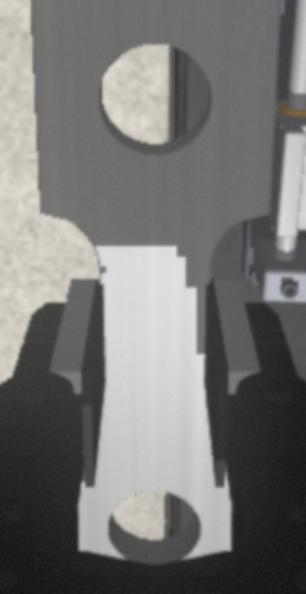

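View pics/w4f.png

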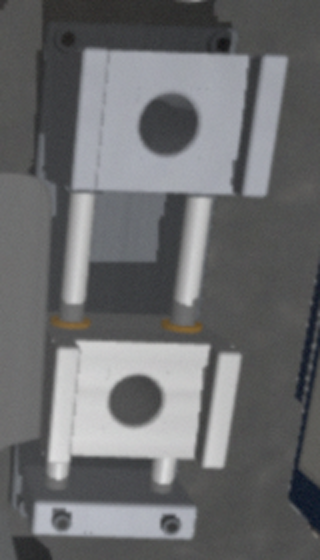

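```bash
python3 - <<'E'
from h import *
f=grab("wrist");s=readout.sense()
R=Rn.from_euler('xyz',s["tcp_rot"])
im=cv2.imread("pics/w3.png")[:,:,::-1]
g={"image":im,**{k:f[k] for k in("camera_matrix","world_to_cam")}}
T=[]
for uv in [(316,205),(316,441)]:
    b=blob(g,uv,40);p=cast(f,b[2],s["eef_pos"][2]-167)[0]
    t=R.inv().apply(p-s["eef_pos"]);T.append(t);print(b[2],b[3],t)
T=np.array(T);c=T.mean(0);d=T[0]-T[1];print("spacing",np.linalg.norm(d),"centre in tool",c,"ang",np.arctan2(d[1],d[0]))
A=np.array([478.57,36.37,60]);yawF=1.541
for z in (300,260,240,228,226.5):
    yaw=yawF+np.arctan2(d[1],d[0])   # tool z down: sign flips
    C=A+48*np.array([np.cos(yawF+np.pi),np.sin(yawF+np.pi),0])
    off=Rn.from_euler('xyz',[np.pi,0,yaw]).apply([c[0],c[1],0])
    print(z,C,yaw,goal([*(C-off)[:2],z],yaw))
E
```

```text
[315.7136879  204.68349075] (60.29738235473633, 61.31569290161133) [4.79979509e+01 3.41859094e-02 1.67000306e+02]
[315.29322052 456.71549225] (61.97158432006836, 76.23680877685547) [-5.49229694e+01 -1.48058442e-01  1.66999665e+02]
spacing 102.9210816299329 centre in tool [-3.46250927e+00 -5.69362665e-02  1.66999985e+02] ang 0.0017707202859306545
300 [477.13998793 -11.60869387  60.        ] 1.5427707202859307 (array([3.16 , 8.75 , 9.939]), array([-0.0001, -0.    ,  0.0302]))
260 [477.13998793 -11.60869387  60.        ] 1.5427707202859307 (array([ 3.16 ,  8.751, 13.939]), array([-0.0001, -0.    ,  0.0302]))
240 [477.13998793 -11.60869387  60.        ] 1.5427707202859307 (array([ 3.16 ,  8.751, 15.939]), array([-0.0001, -0.    ,  0.0302]))
228 [477.13998793 -11.60869387  60.        ] 1.5427707202859307 (array([ 3.16 ,  8.751, 17.139]), array([-0.0001, -0.    ,  0.0302]))
226.5 [477.13998793 -11.60869387  60.        ] 1.5427707202859307 (array([ 3.16 ,  8.751, 17.289]), array([-0.0001, -0.    ,  0.0302]))
```

```bash
python3 - <<'E'
from h import *
f=grab("wrist")
for n,uv in [("knobtop",(525,145)),("knobmid",(532,212)),("facecorner",(512,250))]:
    print(n,[np.round(cast(f,uv,z)[0]).tolist() for z in (40,80,120,160)])
t=grab("top")
for z in (60,100,140): print(np.round(cast(t,[(276,249),(297,250),(317,249)],z)).tolist())
print(goal([477.1,-11.6,330],1.542))
print(goal([477.1,-11.6,260],1.542))
print(goal([477.1,-11.6,238],1.542))
E
```

```text
knobtop [[548.0, 12.0, 40.0], [529.0, 15.0, 80.0], [510.0, 19.0, 120.0], [490.0, 22.0, 160.0]]
knobmid [[561.0, -40.0, 40.0], [541.0, -30.0, 80.0], [520.0, -21.0, 120.0], [499.0, -11.0, 160.0]]
facecorner [[550.0, -71.0, 40.0], [531.0, -58.0, 80.0], [511.0, -45.0, 120.0], [492.0, -31.0, 160.0]]
[[558.0, 16.0, 60.0], [555.0, -41.0, 60.0], [557.0, -96.0, 60.0]]
[[550.0, 13.0, 100.0], [547.0, -43.0, 100.0], [549.0, -96.0, 100.0]]
[[542.0, 10.0, 140.0], [539.0, -45.0, 140.0], [541.0, -97.0, 140.0]]
(array([2.818, 8.725, 6.936]), array([-0.0001, -0.    ,  0.0305]))
(array([ 2.818,  8.726, 13.936]), array([-0.0001, -0.    ,  0.0305]))
(array([ 2.818,  8.726, 16.136]), array([-0.0001, -0.    ,  0.0305]))
```

Knob tips are around x≈540, z≈70, so clearance is fine with partial finger opening. Going above the seats.

Emit:
step_arm:
  deltas:
    - {"translation": [1,3,2],"rot": [0,0,0.01]}
    - {"translation": [2.8,7,5],"rot": [0,0,0.03]}
    - {"translation": [2.8,8.72,8],"rot": [0,0,0.03]}
    - {"translation": [2.8,8.72,11],"rot": [0,0,0.03]}
    - {"translation": [2.8,8.72,14],"rot": [0,0,0.03]}
    - {"translation": [2.8,8.72,14],"rot": [0,0,0.03]}

```text
clock: 6.7
eef_pos: [476.2, -11.8, 257.6]
tcp_rot: [-3.137, 0.0, 1.542]
contact_force: [-0.0, 0.8, -2.8]
opening: 0.235
```

```bash
python3 - <<'E'
from h import *
f=grab("wrist","w5");s=readout.sense();print(s["eef_pos"],s["tcp_rot"])
print(goal([477.1,-11.6,238],1.542))
E
```

```text
[476.94109566 -11.83190907 258.98307112] [-3.13940467e+00 -1.22619468e-05  1.54206637e+00]
(array([0.024, 0.02 , 2.098]), array([-0.0022, -0.    ,  0.0001]))
```

View pics/w5.png

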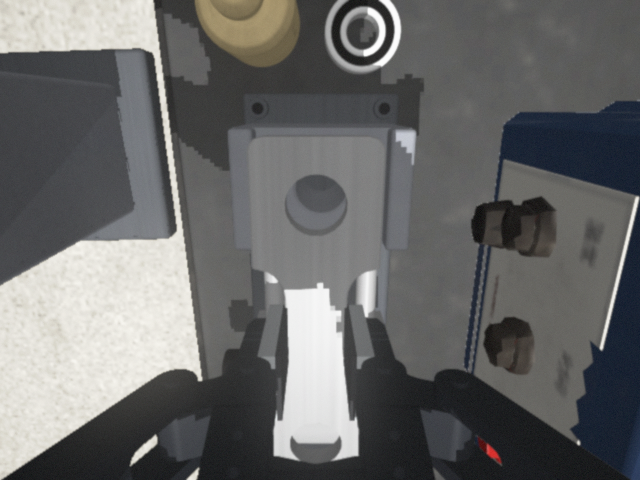

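The head lines up between the cheeks and the anchor bore shows through the hole at (316,205). Lowering.

Emit:
step_arm:
  deltas:
    - {"translation": [0.02,0.02,1],"rot": [0,0,0]}
    - {"translation": [0.02,0.02,1.9],"rot": [0,0,0]}
    - {"translation": [0.02,0.02,2.2],"rot": [0,0,0]}
    - {"translation": [0.02,0.02,2.35],"rot": [0,0,0]}
    - {"translation": [0.02,0.02,2.35],"rot": [0,0,0]}

```text
clock: 7.38
eef_pos: [477.4, -11.6, 236.0]
tcp_rot: [3.141, 0.0, 1.542]
contact_force: [0.5, 0.4, -4.0]
opening: 0.237
```

```bash
python3 - <<'E'
from h import *
f=grab("wrist","w6");s=readout.sense();print(s["eef_pos"],s["tcp_rot"],s["contact_force"],s["wrist_torque"])
E
```

```text
[477.42390691 -11.63498333 236.04227673] [ 3.14130839e+00 -1.49931605e-05  1.54179894e+00] [-0.0097159  -0.4862163  -3.04451753] [-0.04028176 -0.02093109  0.01368362]
```

View pics/w6.png

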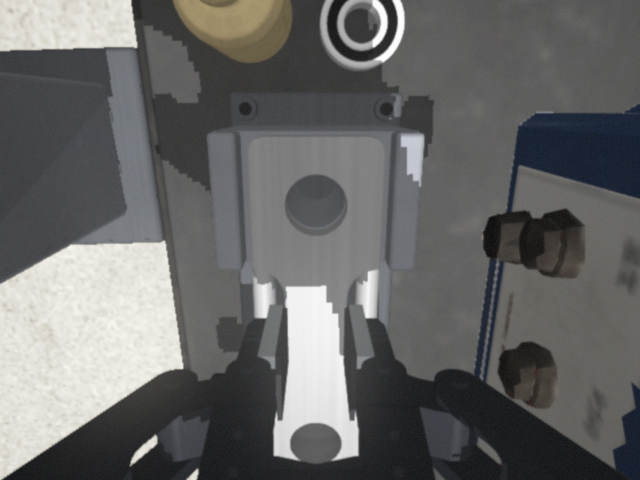

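The head sits between the cheeks, with gaps of about 3–4 px on each side. I'll go down the last millimetre and release.

Emit:
step_arm:
  deltas:
    - {"translation": [0,0,0.08],"rot": [0,0,0]}
    - {"translation": [0,0,0.12],"rot": [0,0,0]}
    - {"translation": [0,0,0.12],"rot": [0,0,0]}

```text
clock: 7.8
eef_pos: [477.4, -11.6, 235.0]
tcp_rot: [3.141, -0.0, 1.542]
contact_force: [-1.1, 0.8, 3.2]
opening: 0.234
```

Emit:
step_arm:
  deltas:
    - {"translation": [0,0,0],"rot": [0,0,0]}
    - {"translation": [0,0,0],"rot": [0,0,0]}
    - {"translation": [0,0,0],"rot": [0,0,0]}
  grip: 120

```text
clock: 8.18
eef_pos: [477.4, -11.6, 234.7]
tcp_rot: [3.141, -0.0, 1.542]
contact_force: [-0.3, 0.3, -0.4]
opening: 0.53
```

```bash
python3 - <<'E'
from h import *
f=grab("wrist","w7");s=readout.sense();print(s["eef_pos"],s["tcp_rot"],s["contact_force"],s["opening"])
E
```

```text
[477.37747253 -11.62837568 234.68767387] [ 3.14148175e+00 -6.85890304e-06  1.54178623e+00] [-0.79431714 -0.32032424 -0.35362934] 0.5298806395048048
```

View pics/w7.png

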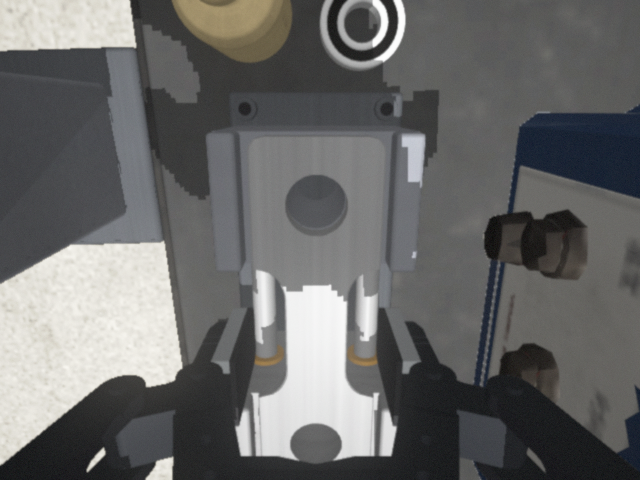

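Released flat. I'll rise and measure the holes with the coupon in place.

Emit:
step_arm:
  deltas:
    - {"translation": [0,0,-3],"rot": [0,0,0]}
    - {"translation": [0,0,-8],"rot": [0,0,0]}
    - {"translation": [-2.5,1,-12],"rot": [0,0,0]}
    - {"translation": [-5,3,-14],"rot": [0,0,0]}
    - {"translation": [-5,3,-14],"rot": [0,0,0]}
    - {"translation": [-5,3,-14],"rot": [0,0,0]}

```text
clock: 8.98
eef_pos: [505.2, -62.2, 373.9]
tcp_rot: [-3.14, -0.0, 1.541]
contact_force: [0.9, -0.1, -1.2]
opening: 0.527
```

```bash
python3 - <<'E'
from h import *
f=grab("wrist","w8");s=readout.sense();print(s["eef_pos"],s["tcp_rot"])
E
```

```text
[505.04304322 -62.02446337 373.63920967] [-3.13939326e+00 -3.87306581e-04  1.54185984e+00]
```

View pics/w8.png

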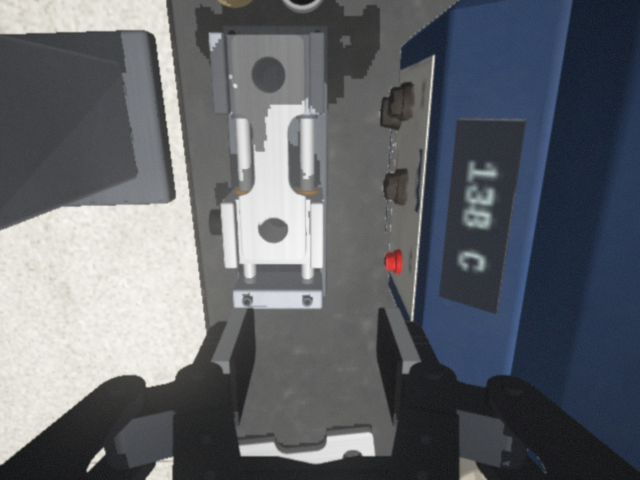

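```bash
python3 - <<'E'
from h import *
f=grab("wrist");P=[]
for uv in [(268,75),(273,230)]:
    b=blob(f,uv,22);print(b[2],b[3],b[5]);P.append(cast(f,b[2],68)[0])
d=P[1]-P[0];print(P,np.linalg.norm(d),np.arctan2(d[1],d[0]))
crop(f,190,20,350,320,2,"w8c")
E
```

```text
[268.67157173  74.6137085 ] (32.424617767333984, 35.39564895629883) 103.0
[273.46320915 230.14812279] (23.984861373901367, 29.0286865234375) 172.0
[array([478.98589457,  36.52495771,  68.        ]), array([476.07897398, -60.77143589,  68.        ])] 97.33980889835483 -1.600664403138579
```

View pics/w8c.png

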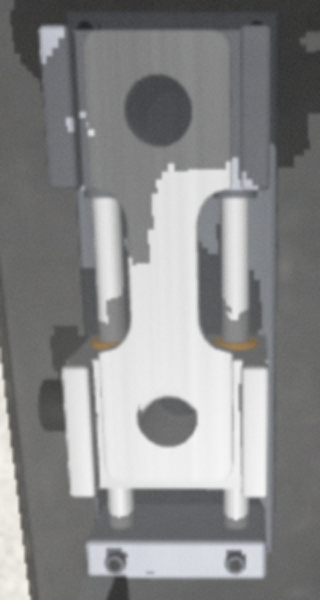

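Hole 1 of the coupon lies within 0.5 mm of the anchor bore. Now the rack.

```bash
python3 - <<'E'
from h import *
print(goal([470,-470,380],1.571))
E
```

```text
(array([-40.891,  -2.336,  -0.651]), array([-0.0023, -0.0004, -0.0289]))
```

Emit:
step_arm:
  deltas:
    - {"translation": [-1,-4,-1],"rot": [0,0,0]}
    - {"translation": [-6,-5,-1],"rot": [0,0,-0.03]}
    - {"translation": [-12,-5,-1],"rot": [0,0,-0.03]}
    - {"translation": [-18,-5,-1],"rot": [0,0,-0.03]}
    - {"translation": [-24,-5,-1],"rot": [0,0,-0.03]}
    - {"translation": [-30,-5,-1],"rot": [0,0,-0.03]}
    - {"translation": [-36,-4,-1],"rot": [0,0,-0.03]}
    - {"translation": [-41,-3,-1],"rot": [0,0,-0.03]}

```text
clock: 10.07
eef_pos: [463.9, -472.9, 383.5]
tcp_rot: [-3.141, -0.001, 1.572]
contact_force: [1.0, 0.3, -0.9]
opening: 0.527
```

Emit:
step_arm:
  deltas:
    - {"translation": [0,0,0],"rot": [0,0,0]}

```text
clock: 10.2
eef_pos: [464.0, -473.7, 383.0]
tcp_rot: [-3.141, -0.0, 1.57]
contact_force: [0.4, -0.8, 0.1]
opening: 0.526
```

```bash
python3 - <<'E'
from h import *
f=grab("wrist","w9");s=readout.sense();print(s["eef_pos"],s["tcp_rot"],s["opening"])
E
```

```text
[ 463.83613239 -471.88187306  382.96045952] [-3.13991590e+00 -1.93110373e-03  1.57066904e+00] 0.5290757351331358
```

View pics/w9.png

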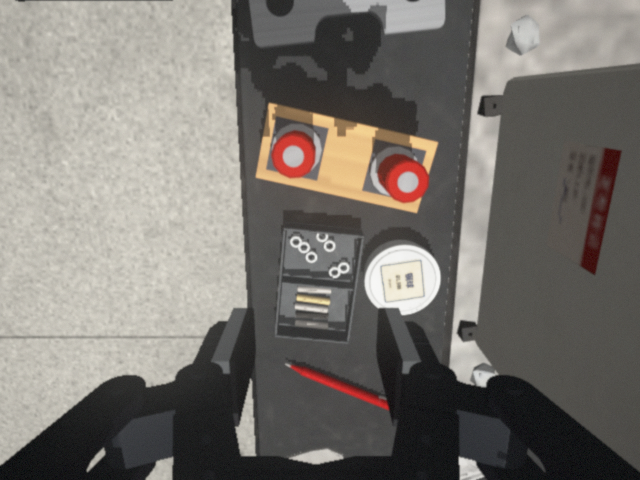

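Pin tops appear as grey discs at (294,156) and (407,181).

```bash
python3 - <<'E'
from h import *
f=grab("wrist");im=f["image"].astype(int);s=readout.sense()
P=[]
for uv in [(294,156),(407,181)]:
    u,v=uv;r=14;w=im[v-r:v+r,u-r:u+r]
    m=((w[:,:,0]-w[:,:,1])<60).astype(np.uint8)
    n,l,st,c=cv2.connectedComponentsWithStats(m)
    k=l[r,r];p=c[k]+[u-r,v-r];print(p,st[k]);P.append(cast(f,p,105)[0])
print(P,np.linalg.norm(P[0]-P[1]))
# rack outline from wood colour corners
d=P[1]-P[0];print(np.arctan2(d[1],d[0]))
# red silhouette bottoms check
print(goal([*P[0][:2],260],1.571),goal([*P[0][:2],239],1.571))
E
```

```text
[293.69760479 159.80239521] [  4   8  21  20 334]
[407.9153605  185.39498433] [  5   9  21  19 319]
[array([ 450.85078427, -421.32739695,  105.        ]), array([ 517.43533526, -436.13759194,  105.        ])] 68.21176076164365
-0.21886397931184576
(array([ 4.921, -1.271, 12.334]), array([-0.0018, -0.0023,  0.0005])) (array([ 4.916, -1.268, 14.434]), array([-0.0018, -0.0023,  0.0005]))
```

Spacing is 68.2 mm against the expected 68. Descending on the near pin.

Emit:
step_arm:
  deltas:
    - {"translation": [4.9,-1.27,4],"rot": [0,0,0]}
    - {"translation": [4.9,-1.27,9],"rot": [0,0,0]}
    - {"translation": [4.9,-1.27,11.5],"rot": [0,0,0]}
    - {"translation": [4.9,-1.27,11.5],"rot": [0,0,0]}
    - {"translation": [4.9,-1.27,11.5],"rot": [0,0,0]}

```text
clock: 10.92
eef_pos: [451.7, -422.0, 270.9]
tcp_rot: [3.141, 0.001, 1.573]
contact_force: [0.0, -0.4, 0.2]
opening: 0.527
```

```bash
python3 - <<'E'
from h import *
f=grab("wrist","w10");s=readout.sense();print(s["eef_pos"],s["tcp_rot"],s["opening"])
print(proj(f,[s["eef_pos"]*[1,1,0]+[0,0,105]]))
print(goal([450.9,-421.3,243],1.571))
E
```

```text
[ 451.8011099  -422.31790549  271.23067753] [3.14010168e+00 1.32744158e-03 1.57236106e+00] 0.5265471446236063
[[315.43309169 337.1195286 ]]
(array([ 0.106, -0.094,  2.823]), array([0.0015, 0.0013, 0.0014]))
```

View pics/w10.png

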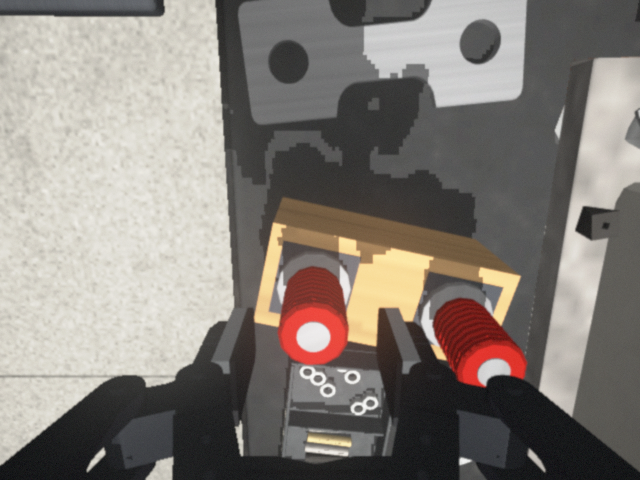

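The pin top at (313.5,337) sits on the tool axis projection (315.4,337). Going down and gripping.

Emit:
step_arm:
  deltas:
    - {"translation": [0.0,-0.06,1.5],"rot": [0,0,0]}
    - {"translation": [0.0,-0.06,2.5],"rot": [0,0,0]}
    - {"translation": [0.0,-0.06,2.8],"rot": [0,0,0]}
    - {"translation": [0.0,-0.06,2.8],"rot": [0,0,0]}
    - {"translation": [0.0,-0.06,2.8],"rot": [0,0,0]}

```text
clock: 11.6
eef_pos: [450.7, -422.6, 241.9]
tcp_rot: [3.141, 0.0, 1.572]
contact_force: [0.6, -0.3, -0.5]
opening: 0.533
```

Emit:
step_arm:
  deltas:
    - {"translation": [0,0,0],"rot": [0,0,0]}
    - {"translation": [0,0,0],"rot": [0,0,0]}
    - {"translation": [0,0,0],"rot": [0,0,0]}
    - {"translation": [0,0,0],"rot": [0,0,0]}
    - {"translation": [0,0,0],"rot": [0,0,0]}
  grip: 255
  squeeze: 80

```text
clock: 12.22
eef_pos: [450.8, -422.6, 242.2]
tcp_rot: [3.141, 0.001, 1.572]
contact_force: [-0.6, 0.9, 5.9]
opening: 0.286
```

```bash
python3 - <<'E'
from h import *
f=grab("wrist","w11");s=readout.sense();print(s["eef_pos"],s["tcp_rot"],s["opening"],s["contact_force"])
print(proj(f,[s["eef_pos"]*[1,1,0]+[0,0,105]]))
E
```

```text
[ 450.83377712 -422.60393638  242.24549806] [3.14094590e+00 6.26480425e-04 1.57182308e+00] 0.28223256294696664 [-1.52736078  0.39591514  5.94692394]
[[315.34994545 385.75598281]]
```

View pics/w11.png

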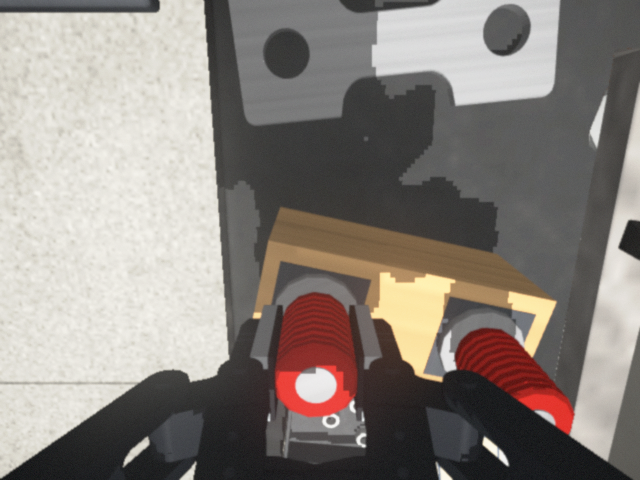

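The pin top at (316,386) is on the tool axis. Lifting the pin out and carrying it over.

Emit:
step_arm:
  deltas:
    - {"translation": [0,0,-1],"rot": [0,0,0]}
    - {"translation": [0,0,-5],"rot": [0,0,0]}
    - {"translation": [0,0,-9.5],"rot": [0,0,0]}
    - {"translation": [0,0,-13],"rot": [0,0,0]}
    - {"translation": [0,0,-13],"rot": [0,0,0]}

```text
clock: 12.9
eef_pos: [451.2, -422.9, 374.9]
tcp_rot: [3.138, 0.004, 1.572]
contact_force: [0.4, -0.5, -1.5]
opening: 0.282
```

```bash
python3 - <<'E'
from h import *
s=readout.sense();print(s["eef_pos"],s["opening"],s["contact_force"])
print(goal([478.8,0,373],1.5708),goal([478.8,36.4,330],1.5708))
E
```

```text
[ 451.17447727 -422.93298409  374.92552059] 0.28226140312532194 [ 0.44775375 -0.48353462 -1.50677624]
(array([42.291,  2.806,  0.049]), array([0.0039, 0.0037, 0.001 ])) (array([45.947,  2.793,  4.336]), array([0.0039, 0.0037, 0.001 ]))
```

Emit:
step_arm:
  deltas:
    - {"translation": [5,0.3,0],"rot": [0,0,0]}
    - {"translation": [11,0.7,0],"rot": [0,0,0]}
    - {"translation": [17,1,0],"rot": [0,0,0]}
    - {"translation": [23,1.4,0],"rot": [0,0,0]}
    - {"translation": [29,1.8,0],"rot": [0,0,0]}
    - {"translation": [35,2.2,0],"rot": [0,0,0]}
    - {"translation": [41,2.6,0],"rot": [0,0,0]}
    - {"translation": [45.9,2.8,0],"rot": [0,0,0]}

```text
clock: 13.9
eef_pos: [477.4, 38.7, 370.6]
tcp_rot: [-3.14, 0.0, 1.573]
contact_force: [0.3, -1.2, -1.5]
opening: 0.283
```

Emit:
step_arm:
  deltas:
    - {"translation": [0,0,0],"rot": [0,0,0]}
    - {"translation": [0,0,0],"rot": [0,0,0]}

```text
clock: 14.15
eef_pos: [477.7, 36.6, 370.8]
tcp_rot: [-3.14, 0.001, 1.573]
contact_force: [0.7, -1.0, -1.9]
opening: 0.284
```

```bash
python3 - <<'E'
from h import *
f=grab("wrist","w12");s=readout.sense();print(s["eef_pos"],s["tcp_rot"],s["contact_force"])
print(goal([478.8,36.4,320],1.5708))
E
```

```text
[477.81677379  36.02502392 370.96014573] [-3.14016065e+00  4.33745911e-04  1.57167516e+00] [-0.36519304  0.05805274 -2.53317987]
(array([0.04 , 0.106, 5.096]), array([-0.0014,  0.0004,  0.0009]))
```

View pics/w12.png

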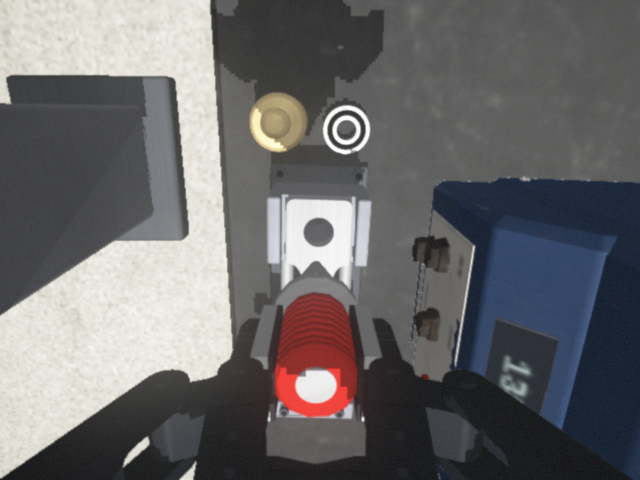

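The coupon's anchor hole shows at (319,233), with the pin nose just below it at (318,262). Measuring both again.

```bash
python3 - <<'E'
from h import *
f=grab("wrist");s=readout.sense();e=s["eef_pos"]
b=blob(f,(319,233),22);h=cast(f,b[2],68)[0];print(b[2],b[3],h,e)
R=Rn.from_euler('xyz',s["tcp_rot"]);print(R.inv().apply(h-e))
print("nose proj",proj(f,[R.apply([0,0,237])+e]),"flange edge",proj(f,[R.apply([17,0,184])+e]))
crop(f,220,180,420,420,2.5,"w12c")
print(goal([*h[:2],318],1.5708))
E
```

```text
[317.84439087 231.0026474 ] (28.195833206176758, 29.16343879699707) [478.88574621  36.3558045   68.        ] [477.93538295  35.72417327 371.12089037]
[  0.7358412    1.29052451 303.11939795]
nose proj [[315.96408598 267.23173445]] flange edge [[316.06644629 274.61477498]]
(array([0.065, 0.101, 5.312]), array([-0.0011,  0.0003,  0.0001]))
```

View pics/w12c.png

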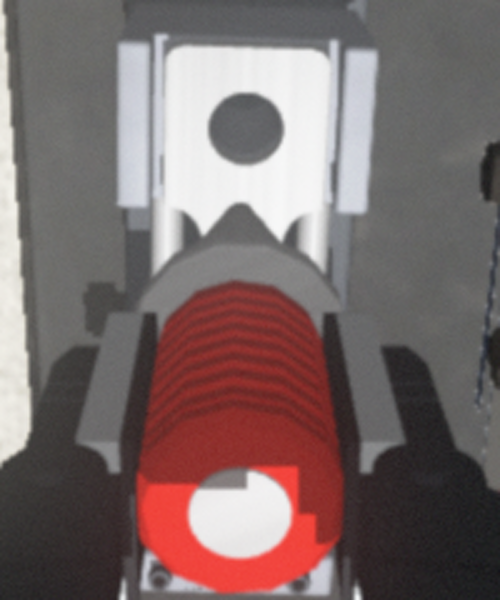

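The hole is measured at (478.9, 36.4), and the nose appears where predicted. Lowering the pin.

Emit:
step_arm:
  deltas:
    - {"translation": [0.06,0.1,2],"rot": [-0.001,0,0]}
    - {"translation": [0.06,0.1,5.5],"rot": [-0.001,0,0]}
    - {"translation": [0.06,0.1,6.5],"rot": [-0.001,0,0]}
    - {"translation": [0.06,0.1,6.5],"rot": [-0.001,0,0]}

```text
clock: 14.75
eef_pos: [479.1, 36.5, 306.4]
tcp_rot: [-3.141, 0.0, 1.571]
contact_force: [-0.1, -0.0, -1.2]
opening: 0.282
```

```bash
python3 - <<'E'
from h import *
f=grab("wrist","w13");s=readout.sense();print(s["eef_pos"],s["tcp_rot"],s["contact_force"])
crop(f,200,150,440,450,2,"w13c")
print(goal([478.9,36.4,252],1.5708))
E
```

```text
[479.48183159  36.70542709 307.15689615] [ 3.14048723e+00 -9.73588155e-07  1.57090835e+00] [-0.23598325  0.99425772 -1.38879432]
(array([-0.031, -0.064,  5.516]), array([ 0.0011, -0.    ,  0.0001]))
```

View pics/w13c.png

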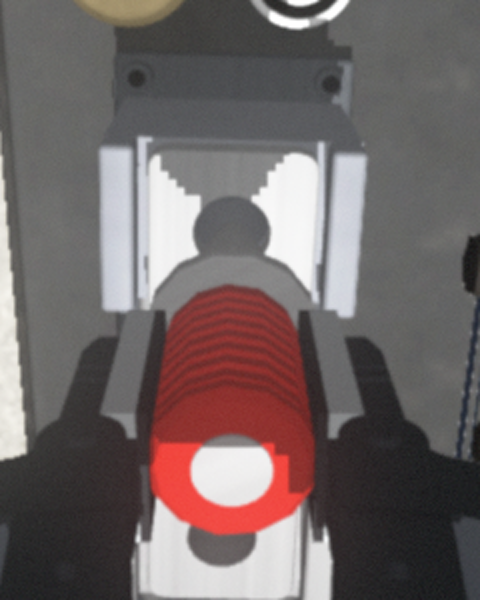

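The nose is over the hole. Lowering in stages and watching the force.

Emit:
step_arm:
  deltas:
    - {"translation": [-0.02,-0.03,1],"rot": [0.001,0,0]}
    - {"translation": [-0.02,-0.03,2],"rot": [0.001,0,0]}
    - {"translation": [-0.02,-0.03,3],"rot": [0.001,0,0]}
    - {"translation": [-0.02,-0.03,3],"rot": [0.001,0,0]}

```text
clock: 15.3
eef_pos: [478.6, 36.9, 275.8]
tcp_rot: [-3.14, 0.0, 1.572]
contact_force: [0.9, -1.4, -1.7]
opening: 0.285
```

Emit:
step_arm:
  deltas:
    - {"translation": [0,0,0.5],"rot": [0,0,0]}
    - {"translation": [0,0,0.9],"rot": [0,0,0]}
    - {"translation": [0,0,1.2],"rot": [0,0,0]}
    - {"translation": [0,0,1.2],"rot": [0,0,0]}

```text
clock: 15.8
eef_pos: [478.8, 36.8, 264.3]
tcp_rot: [-3.141, 0.001, 1.572]
contact_force: [0.3, -4.8, -3.4]
opening: 0.286
```

Emit:
step_arm:
  deltas:
    - {"translation": [-0.02,0,0.5],"rot": [0,0,0]}
    - {"translation": [-0.02,0,0.9],"rot": [0,0,0]}
    - {"translation": [-0.02,0,1.1],"rot": [0,0,0]}
    - {"translation": [-0.02,0,1.1],"rot": [0,0,0]}

```text
clock: 16.3
eef_pos: [478.9, 36.5, 253.4]
tcp_rot: [-3.141, 0.001, 1.572]
contact_force: [0.2, -5.1, -3.9]
opening: 0.284
```

```bash
python3 - <<'E'
from h import *
f=grab("wrist","w14");s=readout.sense();print(s["eef_pos"],s["tcp_rot"],s["contact_force"])
E
```

```text
[478.86335806  36.53614228 253.42698538] [-3.14142635e+00  5.21919654e-04  1.57206581e+00] [ 0.84349229 -5.76142449 -4.66432058]
```

View pics/w14.png

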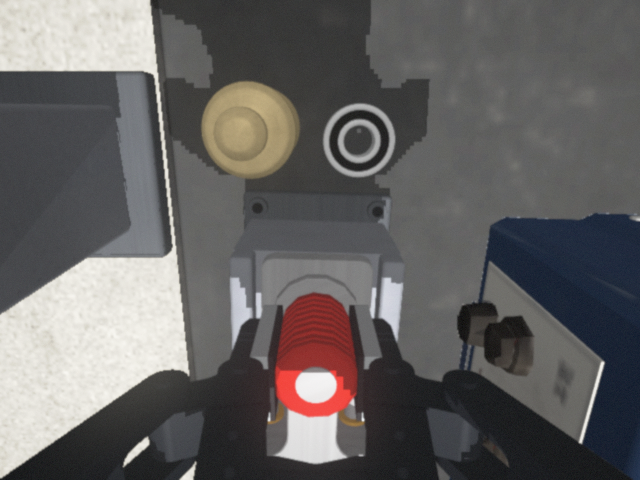

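Emit:
step_arm:
  deltas:
    - {"translation": [-0.03,0,0.1],"rot": [0,0,0]}
    - {"translation": [-0.04,0,0.2],"rot": [0,0,0]}
    - {"translation": [-0.04,0,0.25],"rot": [0,0,0]}
    - {"translation": [-0.04,0,0.25],"rot": [0,0,0]}

```text
clock: 16.85
eef_pos: [479.0, 36.2, 252.1]
tcp_rot: [3.141, 0.0, 1.572]
contact_force: [-4.5, -5.9, 14.9]
opening: 0.283
```

The flange is seated: 15 N at z = 252.1, where home was expected at 252. Releasing.

Emit:
step_arm:
  deltas:
    - {"translation": [0,0,-0.05],"rot": [0,0,0]}
    - {"translation": [0,0,-0.05],"rot": [0,0,0]}
    - {"translation": [0,0,-0.05],"rot": [0,0,0]}
  grip: 120

```text
clock: 17.23
eef_pos: [479.0, 36.5, 251.6]
tcp_rot: [3.141, -0.0, 1.572]
contact_force: [0.5, -0.9, 0.4]
opening: 0.531
```

Emit:
step_arm:
  deltas:
    - {"translation": [0,0,-3],"rot": [0,0,0]}
    - {"translation": [0,0,-8],"rot": [0,0,0]}
    - {"translation": [-2,-2,-12],"rot": [0,0,0]}
    - {"translation": [-6,-5,-14],"rot": [0,0,0]}
    - {"translation": [-10,-7,-15],"rot": [0,0,0]}
    - {"translation": [-10,-7,-15],"rot": [0,0,0]}
    - {"translation": [-10,-7,-15],"rot": [0,0,0]}

```text
clock: 18.1
eef_pos: [409.2, -63.6, 401.6]
tcp_rot: [3.141, -0.0, 1.571]
contact_force: [0.1, 0.3, -0.1]
opening: 0.529
```

```bash
python3 - <<'E'
from h import *
f=grab("wrist","w15");s=readout.sense();print(s["eef_pos"],s["tcp_rot"],s["contact_force"])
E
```

```text
[409.30288634 -63.2661778  401.44844754] [-3.14148679e+00 -4.14695153e-04  1.57176003e+00] [ 0.39282353  0.06713121 -0.69453704]
```

View pics/w15.png

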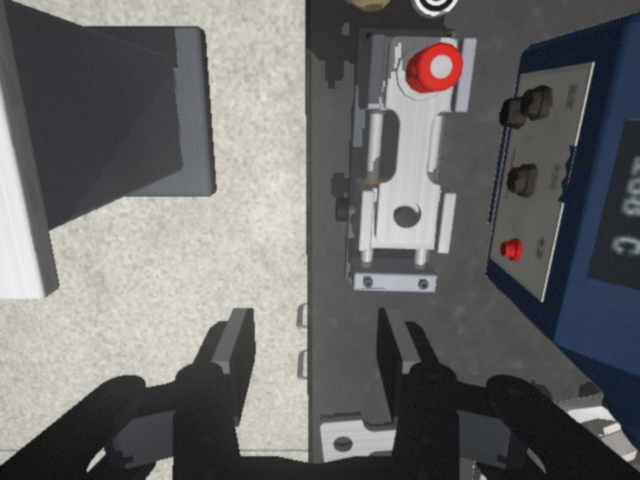

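The pin is home and upright, with its top at (442,65); coupon hole 2 is at (407,215). Measuring.

```bash
cat >> h.py <<'E'
def disc(f,uv,z,r=14):
    im=f["image"].astype(int);u,v=uv;w=im[v-r:v+r,u-r:u+r]
    m=((w[:,:,0]-w[:,:,1])<60).astype(np.uint8)
    n,l,st,c=cv2.connectedComponentsWithStats(m);k=l[r,r]
    p=c[k]+[u-r,v-r];return p,cast(f,p,z)[0]
E
python3 - <<'E'
from h import *
f=grab("wrist")
p,T=disc(f,(442,66),115);print(p,T)
b=blob(f,(407,215),22);h=cast(f,b[2],68)[0];print(b[2],b[3],b[5],h,np.hypot(*(h-T)[:2]))
g=cv2.cvtColor(f["image"],cv2.COLOR_RGB2GRAY)[190:240,380:434]
cv2.imwrite("pics/w15h.png",cv2.resize(g,None,fx=10,fy=10,interpolation=cv2.INTER_CUBIC))
E
```

```text
[440.99483204  67.05684755] [479.21246223  37.02749257 115.        ]
[406.54445076 216.73457336] (21.002830505371094, 27.590633392333984) 143.0 [475.92119622 -60.44549687  68.        ] 97.52853992859144
```

View pics/w15h.png

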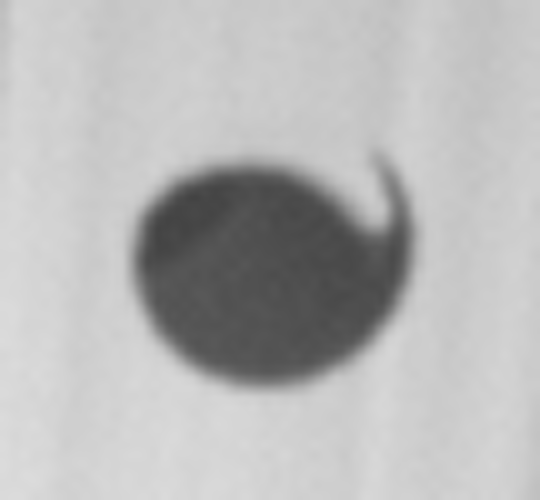

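Pin 1 is centred within about 0.7 mm. Before going for pin 2, I'll check the clearance of the tall instrument behind it.

```bash
python3 - <<'E'
from h import *
t=grab("top","top2");crop(t,380,140,580,310,4,"top2c")
for z in (0,100,200,300,400): print(z,np.round(cast(t,[(475,203),(435,190),(460,244)],z)).tolist())
print(goal([500,-430,380],1.5708),goal([517.4,-436.1,272],1.5708))
E
```

```text
0 [[699.0, -551.0, 0.0], [739.0, -438.0, 0.0], [579.0, -501.0, 0.0]]
100 [[671.0, -525.0, 100.0], [709.0, -418.0, 100.0], [558.0, -477.0, 100.0]]
200 [[643.0, -498.0, 200.0], [678.0, -399.0, 200.0], [537.0, -454.0, 200.0]]
300 [[615.0, -472.0, 300.0], [648.0, -379.0, 300.0], [516.0, -431.0, 300.0]]
400 [[587.0, -446.0, 400.0], [617.0, -360.0, 400.0], [496.0, -408.0, 400.0]]
(array([-36.718,   8.986,   2.106]), array([-0.0007, -0.0004,  0.0021])) (array([-37.336,  10.733,  12.904]), array([-0.0007, -0.0004,  0.0021]))
```

View pics/top2c.png

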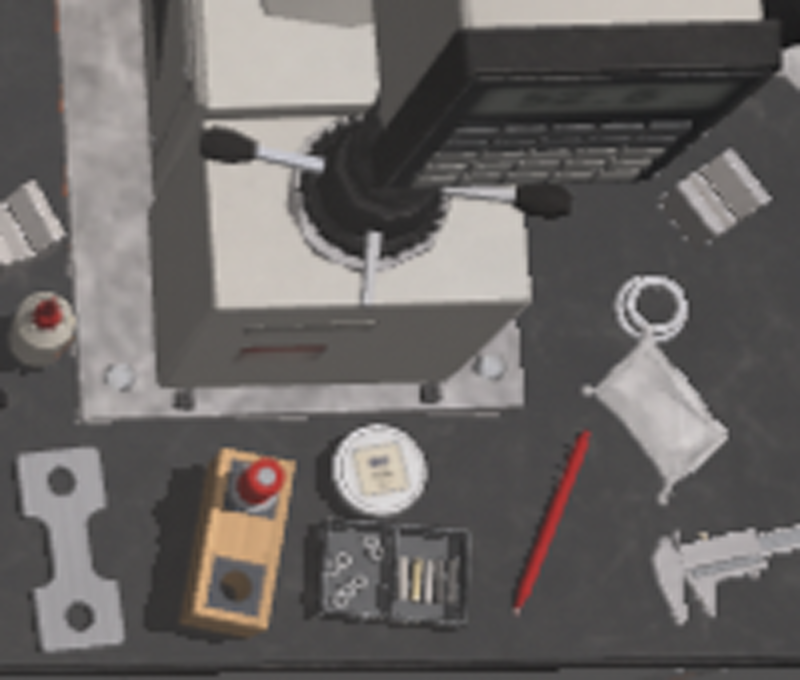

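The instrument front is at x≈600, and the gripper reaches at most 560. Proceeding to pin 2.

Emit:
step_arm:
  deltas:
    - {"translation": [-5,0,1],"rot": [0,0,0]}
    - {"translation": [-11,0,2],"rot": [0,0,0]}
    - {"translation": [-17,0,2],"rot": [0,0,0]}
    - {"translation": [-23,2,2],"rot": [0,0,0]}
    - {"translation": [-28,5,2],"rot": [0,0,0]}
    - {"translation": [-33,8,2],"rot": [0,0,0]}
    - {"translation": [-37.3,10.7,4],"rot": [0,0,0]}
    - {"translation": [-37.3,10.7,8],"rot": [0,0,0]}

```text
clock: 19.25
eef_pos: [519.2, -439.1, 321.2]
tcp_rot: [3.138, 0.003, 1.572]
contact_force: [-0.7, 1.5, -1.0]
opening: 0.527
```

Emit:
step_arm:
  deltas:
    - {"translation": [0,0,2.5],"rot": [0,0,0]}
    - {"translation": [0,0,4],"rot": [0,0,0]}
    - {"translation": [0,0,4],"rot": [0,0,0]}
    - {"translation": [0,0,4],"rot": [0,0,0]}

```text
clock: 19.75
eef_pos: [517.0, -436.6, 282.7]
tcp_rot: [3.14, 0.001, 1.572]
contact_force: [-0.9, -0.3, 0.5]
opening: 0.527
```

```bash
python3 - <<'E'
from h import *
f=grab("wrist","w16");s=readout.sense();print(s["eef_pos"],s["tcp_rot"],s["opening"])
print(proj(f,[s["eef_pos"]*[1,1,0]+[0,0,105]]))
E
```

```text
[ 516.96104275 -436.72235991  283.04816334] [3.13997509e+00 1.31101832e-03 1.57208043e+00] 0.52970361677726
[[314.91370371 320.59951439]]
```

View pics/w16.png

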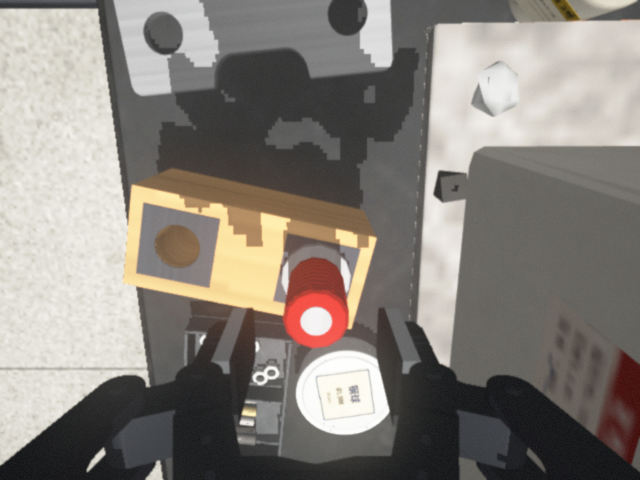

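Aligned: the pin top at (316,321) against the tool axis at (315,321). Descending and gripping.

Emit:
step_arm:
  deltas:
    - {"translation": [0,0.03,2],"rot": [0,0,0]}
    - {"translation": [0,0.03,3.5],"rot": [0,0,0]}
    - {"translation": [0,0.03,4.1],"rot": [0,0,0]}
    - {"translation": [0,0.03,4.1],"rot": [0,0,0]}
    - {"translation": [0,0.03,4.1],"rot": [0,0,0]}

```text
clock: 20.42
eef_pos: [516.8, -436.7, 241.0]
tcp_rot: [3.141, 0.0, 1.572]
contact_force: [-0.1, 0.2, -0.4]
opening: 0.529
```

Emit:
step_arm:
  deltas:
    - {"translation": [0,0,0],"rot": [0,0,0]}
    - {"translation": [0,0,0],"rot": [0,0,0]}
    - {"translation": [0,0,0],"rot": [0,0,0]}
    - {"translation": [0,0,0],"rot": [0,0,0]}
    - {"translation": [0,0,0],"rot": [0,0,0]}
  grip: 255
  squeeze: 80

```text
clock: 21.05
eef_pos: [516.9, -436.8, 241.4]
tcp_rot: [3.141, 0.001, 1.572]
contact_force: [-1.0, 0.5, 5.7]
opening: 0.288
```

```bash
python3 - <<'E'
from h import *
f=grab("wrist","w17");s=readout.sense();print(s["eef_pos"],s["tcp_rot"],s["opening"],s["contact_force"])
print(proj(f,[s["eef_pos"]*[1,1,0]+[0,0,105]]))
E
```

```text
[ 516.90863957 -436.80433064  241.46016006] [3.14068911e+00 8.11924372e-04 1.57176134e+00] 0.2887328493065772 [-0.72332569  1.26930063  6.50369613]
[[315.19731954 387.40234132]]
```

View pics/w17.png

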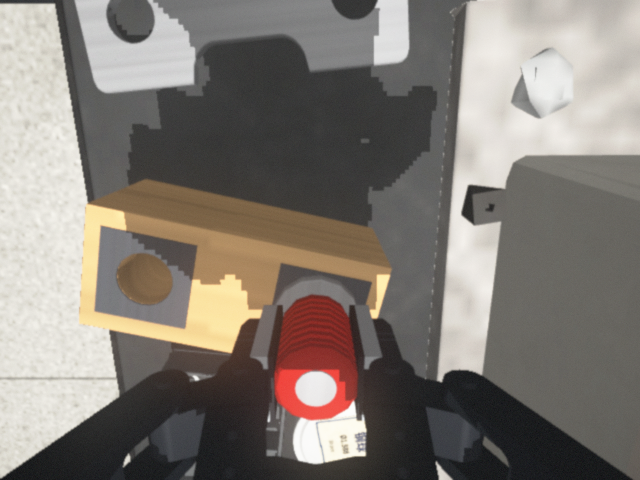

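Pin 2 gripped on axis. Lifting and carrying it, bringing x in first to clear the hand wheel.

Emit:
step_arm:
  deltas:
    - {"translation": [0,0,-1],"rot": [0,0,0]}
    - {"translation": [0,0,-5],"rot": [0,0,0]}
    - {"translation": [0,0,-9.5],"rot": [0,0,0]}
    - {"translation": [0,0,-13],"rot": [0,0,0]}
    - {"translation": [2,-3,-13.5],"rot": [0,0,0]}
    - {"translation": [5,-6,-13.5],"rot": [0,0,0]}
    - {"translation": [5,-6,-13.5],"rot": [0,0,0]}

```text
clock: 21.98
eef_pos: [454.6, -384.7, 375.8]
tcp_rot: [-3.14, -0.002, 1.572]
contact_force: [1.0, -0.5, -1.2]
opening: 0.282
```

```bash
python3 - <<'E'
from h import *
s=readout.sense();print(s["eef_pos"],s["opening"],s["contact_force"])
print(goal([476,-59.6,371],1.5708))
E
```

```text
[ 454.60408399 -384.74955931  375.75302528] 0.28156900094290427 [ 1.01577902 -0.46844917 -1.19377197]
(array([32.512,  2.178,  0.529]), array([-0.002 , -0.0018,  0.0011]))
```

Emit:
step_arm:
  deltas:
    - {"translation": [5,0,0],"rot": [0,0,0]}
    - {"translation": [11,0,0],"rot": [0,0,0]}
    - {"translation": [17,0.5,0],"rot": [0,0,0]}
    - {"translation": [23,1,0],"rot": [0,0,0]}
    - {"translation": [28,1.6,0],"rot": [0,0,0]}
    - {"translation": [32.5,2.15,0.4],"rot": [0,0,0]}
    - {"translation": [32.5,2.15,0.4],"rot": [0,0,0]}
    - {"translation": [32.5,2.15,0.4],"rot": [0,0,0]}

```text
clock: 22.98
eef_pos: [478.2, -61.8, 371.9]
tcp_rot: [3.141, 0.0, 1.573]
contact_force: [-0.2, -0.4, -2.3]
opening: 0.287
```

```bash
python3 - <<'E'
from h import *
f=grab("wrist","w18");s=readout.sense();print(s["eef_pos"],s["tcp_rot"])
e=s["eef_pos"];R=Rn.from_euler('xyz',s["tcp_rot"])
print("nose",proj(f,[R.apply([0,0,236.4])+e]))
crop(f,180,100,440,440,1.75,"w18c")
E
```

```text
[478.101392   -62.22927258 371.85516581] [3.14130947e+00 3.73729903e-04 1.57166661e+00]
nose [[315.38264598 267.81163278]]
```

View pics/w18c.png

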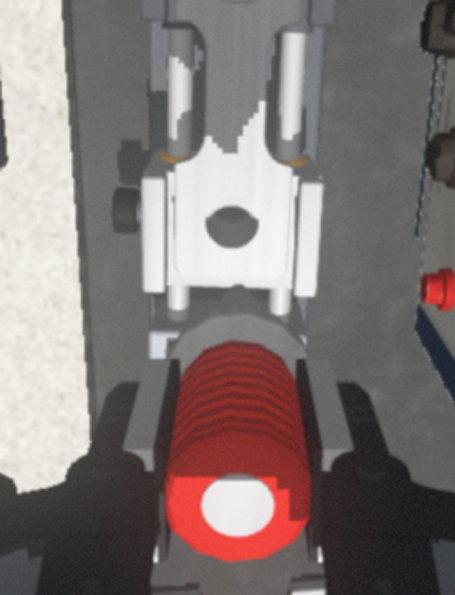

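The coupon hole is at crop (232,226), with the slide seat crescent visible at its top, so the slide is still off.

```bash
python3 - <<'E'
from h import *
f=grab("wrist");s=readout.sense()
g=f["image"][205:255,285:341,::-1]
cv2.imwrite("pics/w18h.png",cv2.resize(g,None,fx=10,fy=10,interpolation=cv2.INTER_CUBIC))
print(cast(f,[(312.9,229.4)],68),s["eef_pos"])
print(goal([476.1,-59.6,306],1.5708))
E
```

```text
[[476.39946839 -61.03060227  68.        ]] [478.00131818 -62.4704684  371.83289972]
(array([ 0.289, -0.192,  6.583]), array([0.0002, 0.0003, 0.0001]))
```

View pics/w18h.png

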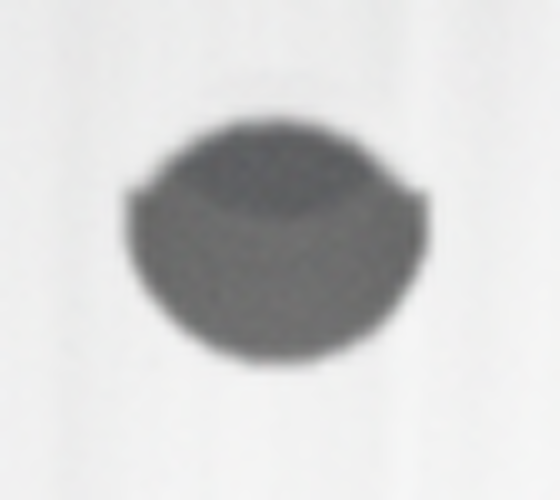

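Rim widest at row 226.7, giving hole centre ≈ (476.2, −59.3), which matches the prediction from pin 1. Lowering.

Emit:
step_arm:
  deltas:
    - {"translation": [0.3,-0.19,2],"rot": [0,0,0]}
    - {"translation": [0.3,-0.19,5],"rot": [0,0,0]}
    - {"translation": [0.3,-0.19,6],"rot": [0,0,0]}
    - {"translation": [0.3,-0.19,6],"rot": [0,0,0]}
    - {"translation": [0.3,-0.19,6],"rot": [0,0,0]}

```text
clock: 23.7
eef_pos: [476.4, -59.0, 312.6]
tcp_rot: [3.14, 0.0, 1.571]
contact_force: [-0.2, -0.3, -1.8]
opening: 0.286
```

```bash
python3 - <<'E'
from h import *
f=grab("wrist","w19");s=readout.sense();print(s["eef_pos"],s["tcp_rot"],s["contact_force"])
crop(f,180,100,460,440,1.7,"w19c")
print(goal([476.2,-59.4,292],1.5708))
E
```

```text
[476.37944374 -58.89200895 312.6382375 ] [3.14001392e+00 2.07006104e-04 1.57142935e+00] [ 0.09018828  1.02081791 -2.03159271]
(array([-0.05 , -0.021,  2.064]), array([0.0016, 0.0002, 0.0006]))
```

View pics/w19c.png

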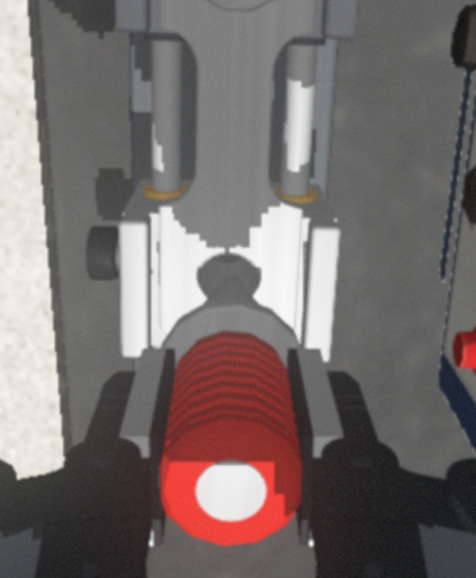

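The nose is above the hole. I'll lower it into the bore and dwell briefly just below the 75 mm mark.

Emit:
step_arm:
  deltas:
    - {"translation": [-0.05,-0.02,1],"rot": [0.001,0,0]}
    - {"translation": [-0.05,-0.02,2],"rot": [0.001,0,0]}
    - {"translation": [-0.05,-0.02,2.5],"rot": [0.001,0,0]}
    - {"translation": [-0.05,-0.02,2.5],"rot": [0.001,0,0]}
    - {"translation": [-0.05,-0.02,2.5],"rot": [0.001,0,0]}

```text
clock: 24.38
eef_pos: [475.8, -59.1, 286.7]
tcp_rot: [-3.14, -0.0, 1.572]
contact_force: [-0.6, 0.3, -1.8]
opening: 0.286
```

Emit:
step_arm:
  deltas:
    - {"translation": [0,0,0],"rot": [0,0,0]}

```text
clock: 24.5
eef_pos: [475.8, -59.1, 286.9]
tcp_rot: [-3.141, -0.0, 1.572]
contact_force: [0.5, -0.3, -1.2]
opening: 0.287
```

The nose is in the bore with no contact force yet. Now pushing down steadily.

Emit:
step_arm:
  deltas:
    - {"translation": [0,0,0.3],"rot": [0,0,0]}
    - {"translation": [0,0,0.6],"rot": [0,0,0]}
    - {"translation": [0,0,0.9],"rot": [0,0,0]}
    - {"translation": [0,0,1.2],"rot": [0,0,0]}
    - {"translation": [0,0,1.5],"rot": [0,0,0]}
    - {"translation": [0,0,1.5],"rot": [0,0,0]}

```text
clock: 25.25
eef_pos: [475.7, -59.1, 271.3]
tcp_rot: [-3.14, -0.0, 1.572]
contact_force: [1.6, -4.5, -2.8]
opening: 0.285
```

```bash
python3 - <<'E'
from h import *
f=grab("wrist","w20");s=readout.sense();print(s["eef_pos"],s["tcp_rot"],s["contact_force"],s["wrist_torque"])
e=s["eef_pos"];R=Rn.from_euler('xyz',s["tcp_rot"]);print(proj(f,[R.apply([0,0,136.4])+e]))
E
```

```text
[475.65691045 -59.11544693 271.40332282] [-3.14032139e+00 -4.95675829e-05  1.57178763e+00] [ 0.65553301 -3.74276589 -2.3760715 ] [-0.84145443 -0.1957791   0.01445283]
[[315.46854867 387.86740288]]
```

View pics/w20.png

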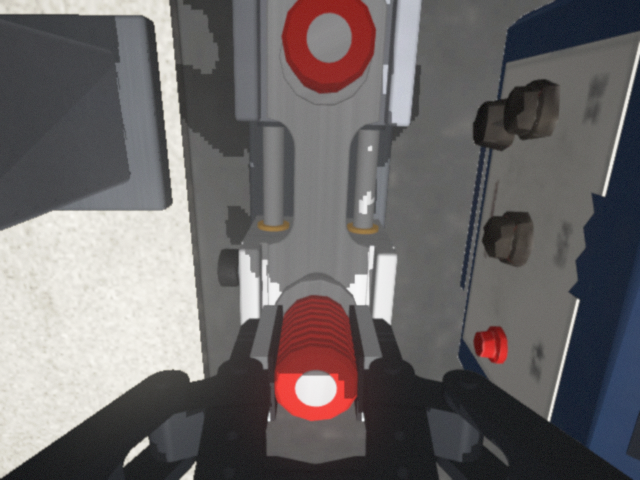

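Going smoothly: −4 N sideways reaction as the slide is drawn in, and the grip top is still on axis at (316,389). Continuing.

Emit:
step_arm:
  deltas:
    - {"translation": [0,0.02,0.3],"rot": [0,0,0]}
    - {"translation": [0,0.03,0.6],"rot": [0,0,0]}
    - {"translation": [0,0.03,0.9],"rot": [0,0,0]}
    - {"translation": [0,0.03,1.2],"rot": [0,0,0]}
    - {"translation": [0,0.03,1.5],"rot": [0,0,0]}
    - {"translation": [0,0.03,1.5],"rot": [0,0,0]}

```text
clock: 26.05
eef_pos: [475.9, -59.1, 256.3]
tcp_rot: [-3.14, -0.0, 1.572]
contact_force: [1.2, -3.6, -3.7]
opening: 0.284
```

```bash
python3 - <<'E'
from h import *
s=readout.sense();print(s["eef_pos"],s["tcp_rot"],s["contact_force"],s["wrist_torque"])
E
```

```text
[475.86299417 -59.09557345 256.28570337] [-3.14006551e+00 -1.22523178e-04  1.57175633e+00] [ 1.22639769 -3.57773317 -3.69621134] [-0.81587852 -0.16112467 -0.01869261]
```

Emit:
step_arm:
  deltas:
    - {"translation": [0,0,0.25],"rot": [0,0,0]}
    - {"translation": [0,0,0.4],"rot": [0,0,0]}
    - {"translation": [0,0,0.5],"rot": [0,0,0]}
    - {"translation": [0,0,0.5],"rot": [0,0,0]}

```text
clock: 26.55
eef_pos: [475.9, -59.1, 251.6]
tcp_rot: [-3.14, -0.0, 1.572]
contact_force: [0.7, -4.6, -2.8]
opening: 0.284
```

Emit:
step_arm:
  deltas:
    - {"translation": [0,0,0.08],"rot": [0,0,0]}
    - {"translation": [0,0,0.16],"rot": [0,0,0]}
    - {"translation": [0,0,0.16],"rot": [0,0,0]}

```text
clock: 26.92
eef_pos: [476.0, -59.2, 251.3]
tcp_rot: [-3.141, 0.0, 1.572]
contact_force: [-6.2, -3.6, 18.4]
opening: 0.289
```

Seated at z = 251.3 with 18 N, home expected at 251.4. Releasing and backing off.

Emit:
step_arm:
  deltas:
    - {"translation": [0,0,-0.05],"rot": [0,0,0]}
    - {"translation": [0,0,-0.05],"rot": [0,0,0]}
    - {"translation": [0,0,-0.05],"rot": [0,0,0]}
  grip: 120

```text
clock: 27.3
eef_pos: [476.0, -58.9, 250.5]
tcp_rot: [-3.141, -0.0, 1.572]
contact_force: [0.7, 0.4, -0.0]
opening: 0.529
```

Emit:
step_arm:
  deltas:
    - {"translation": [0,0,-3],"rot": [0,0,0]}
    - {"translation": [0,0,-8],"rot": [0,0,0]}
    - {"translation": [0,-2,-12],"rot": [0,0,0]}
    - {"translation": [-1,-5,-14],"rot": [0,0,0]}
    - {"translation": [-4,-7,-15],"rot": [0,0,0]}
    - {"translation": [-4,-7,-15],"rot": [0,0,0]}
    - {"translation": [-4,-7,-15],"rot": [0,0,0]}

```text
clock: 28.18
eef_pos: [406.3, -99.1, 400.5]
tcp_rot: [-3.141, -0.0, 1.571]
contact_force: [-0.1, 0.4, -0.3]
opening: 0.531
```

```bash
python3 - <<'E'
from h import *
f=grab("wrist","w21");s=readout.sense();print(s["eef_pos"],s["tcp_rot"],s["contact_force"])
t=grab("top","top3")
crop(t,230,240,510,310,2.8,"top3c")
E
```

```text
[406.44562669 -98.90397651 400.32979894] [-3.14034417e+00 -4.20336109e-04  1.57160246e+00] [0.14599844 0.88031293 0.68413153]
```

View pics/w21.png

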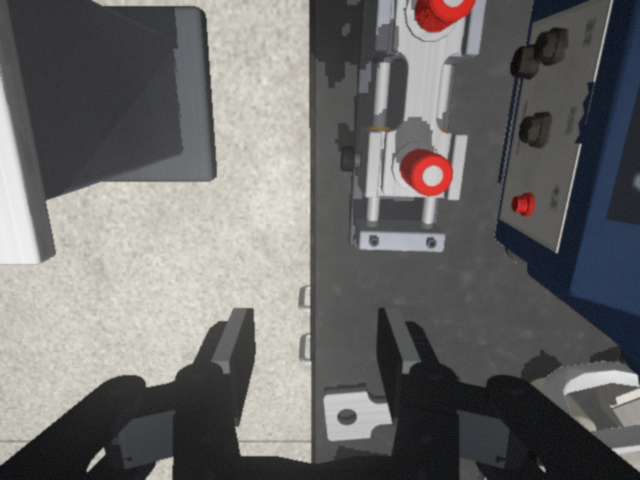

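View pics/top3.png

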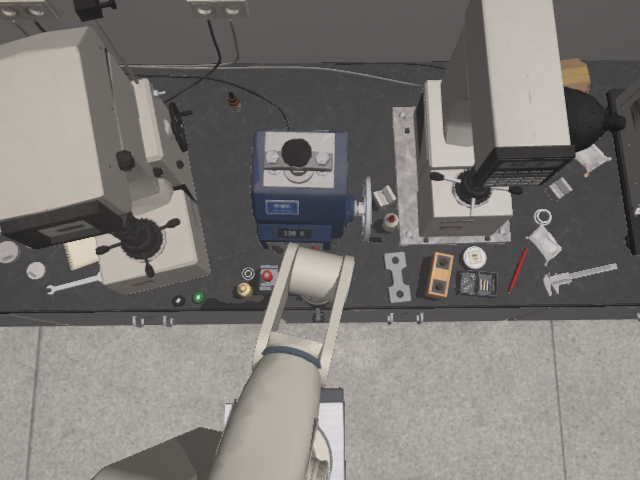

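Both pins are in, and everything else is unmoved in the top view. I'll take one better view of both tops.

Emit:
step_arm:
  deltas:
    - {"translation": [4,-1,-2],"rot": [0,0,0]}
    - {"translation": [5,-1,-2],"rot": [0,0,0]}
    - {"translation": [5,-1,-2],"rot": [0,0,0]}
    - {"translation": [5,-1,-2],"rot": [0,0,0]}

```text
clock: 28.78
eef_pos: [396.4, -49.4, 420.1]
tcp_rot: [-3.14, 0.0, 1.572]
contact_force: [-0.2, 0.5, -0.8]
opening: 0.527
```

```bash
python3 - <<'E'
from h import *
f=grab("wrist","w22");s=readout.sense()
g=[proj(f,[x])[0].round().astype(int) for x in ([479.2,37,115],[476.2,-59.3,115])];print(g)
Q=[]
for uv in g:
    p,T=disc(f,tuple(uv),115);print(p,T);Q.append(T)
d=Q[1]-Q[0];print(np.linalg.norm(d),np.arctan2(d[1],d[0]))
crop(f,310,20,510,300,2.1,"w22c")
E
```

```text
[array([453,  94]), array([434, 245])]
[452.69875776  94.39751553] [479.20429278  36.94949879 115.        ]
[433.90434783 244.65217391] [475.95575568 -59.10999056 115.        ]
96.11440311851246 -1.604601415388137
```

View pics/w22c.png

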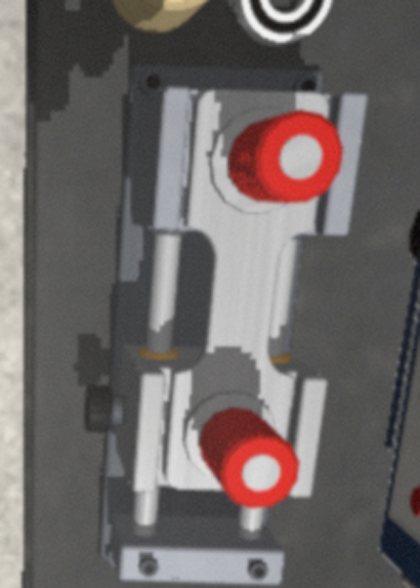

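The pin tops are 96.1 mm apart, the flanges sit on the coupon and the robot is clear. Handing in.

```bash
python3 -c "
from rig import ticket
print(ticket.sign_off())"
```

```text
the job is handed in; nothing more can be done
None
```

The job is done and handed in at about 29 s of the 72 s. The hand-in gives no verdict.

- **Coupon:** I laid the narrow coupon flat on both seats with the slide still about 5 mm out of line.
- **Anchor pin:** I pushed it home in the grey lug. The flange seated at about 15 N, within 0.5 mm of the expected height.
- **Slide pin:** Its nose entered the sliding bore with no contact force. The taper then drew the slide into line, with a side load of about 4 N. The flange seated at about 18 N, at the expected height.

**Last checks**
- The pin tops are 96.1 mm apart against the nominal 96 mm. The anchor pin measured within about 0.7 mm of its bore; I didn't re-measure the slide bore itself after the slide moved, so its line-up rests on that spacing.
- Both flanges look flat on the coupon. The wide coupon and the other things on the bench look unmoved in the top view, though I only compared pictures by eye.
- The gripper is open and clear of everything.

**Checks that disagreed**
- The automatic fit of the coupon's second hole read about 97.3 mm spacing, because the slide's bright seat showed through the hole and biased it. I used the rim's widest row and the known 96 mm instead.
- One contour fit of the held coupon's rear hole merged with the dark gripper, so I discarded it.

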